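# Strike off a measure of marker barrels

## Robot

A 6-joint arm with a two-finger parallel gripper is mounted at the origin on a cart in front of the work surface, level with it; the furniture and walls round the work are solid. World frame = base frame: x ahead of the robot, y to its left, z up, the work surface at z = 0. Lengths are in m, angles in rad, forces in N, time in s.
With the tool pointing down it reaches from about 0.375 to 0.9 m from the base axis. Payload 3.1 kg.
Tool frame: the origin (TCP) lies at the very end of the fingers, on their centre line; the grasp point (between the pads) lies 19 mm behind it; x points along the fingers, y is the direction in which the jaws open and shut, and the axes are right-handed (so a half turn about x gives the same grasp; the last joint's range is limited). The gripper opens to 85 mm and grips with 20 to 120 N. Pads are 22 mm wide; open, the fingers measure 114 mm over their backs; the gripper's body (76 mm by 85 mm) begins 54 mm behind the grasp point. The pads swing forward as they close: fully open they stand 13 mm farther back than shut.
Start: joints at [1.056, 0.527, 1.433, -0, 1.181, -0.178], TCP at [0.207, 0.59, 0.231] pointing down, gripper open.
Joint ranges: [-3.08, 3.08], [-0.75, 2.2], [0.22, 2.44], [-1.43, 4.57], [0, 2.65], [-2.85, 2.85]. Speed limits (rad/s): [2.79, 2.79, 3.14, 3.14, 3.14, 3.14].

## Interface

Orientations are given as a unit quaternion [x, y, z, w].
In Python, from station import manip gives the robot as it stands.
- The arm moves only by the shell command python3 -m jog 'ROWS' [FORCE]. ROWS is a JSON object of lists of equal length, an entry for each row: "linear": the shift along the tool's x, y, z in cm, a list of three; "twist": the turn about the tool's x in rad; "claw": the opening, from -1 (shut) to 1 (fully open). A call has 1 to 20 rows; each row is the pose to reach, as a shift and turn from the pose commanded when the call began, along the tool's axes at that moment; what a row does not reach only later rows make up. A row lasts 1/12 s, in which the tool goes at most 41.7 mm and 7.16 degrees, less where a joint would pass 70% of its speed; a pose out of reach is approached as far as the arm can. A call with a gripper value outside its range is refused whole. The fingers move at their own pace and stop on an object; FORCE is the grip in N (left out, the last holds). Time passes only in rows, so rows that repeat a pose let the fingers close. It gives the time, the measured TCP pose, the force and the opening at its end, in the units of the state.
- manip.sense(): the state, without advancing time (a new reading comes with each control period).
- manip.snapshot(name): name is "scene" or "top" or "wrist"; returns a dict with "pixels" (480x640x3 uint8, red, green, blue), "camera_matrix" (3x3 intrinsics, pixels), "k1" (the pictures are not rectified: a ray, as slopes to the right and down, at radius r is drawn at 1 + k1 r^2 times it, then the intrinsics apply), "R" (3x3) and "t" (3): a world point X has camera coordinates R X + t. Camera axes: x right, y down, z forward; pixel columns grow to the right and rows downward; lengths in m; the calibration is good to about 2 mm. A picture is of the moment at which its call begins. There is no depth.
- manip.sign_off(): hands the job in, once; it reports no verdict.
The state is a dict: "t": time; "q": joint angles; "qd": joint speeds; "tau": joint torques, N m; "tcp_pos": TCP position; "tool_rot": TCP orientation; "force": force on the tool from outside, world axes, zero at the start; "ft_torque": the same for the moment, N m; "finger_gap": opening from 0.0 (shut) to 1.0 (fully open).
Only numpy, scipy, OpenCV 4.12 (cv2) and the standard library are available. Lean on these libraries where they do the work, as an engineer would, in place of code of your own. Each camera call takes 0.05 s, during which the arm holds its last target.

## Task

Roll the slatted cover of the barrel bin right up until it stays open, take the scoop by its handle, push it in under the pile of marker barrels and lift a heaped load, then draw it out level underneath the strike bar so that the excess drops back into the store and a single layer of exactly three barrels stays on. Tip those three sideways into the empty grey tray and set the scoop down level on the table, leaving the cover up, the other four barrels in the bin and everything else where it stands.

Things in the scene. Friction and masses are not known exactly. Their poses are not given: they have to be found in the camera images.
- barrel_bin: fixed bin 226 mm long (x), 154 wide (y), 141 high: D-shaped plywood cheeks, mouth at -x, closed grey rear half. Origin on the table under its centre. The store between the cheeks (136 mm clear) runs from the mouth sill (x = -106 mm, floor 28 mm above the table) to the upright back wall (x = 0, floor 5.5 mm up): its floor falls 12 degrees towards the wall
- bin_store (a point): middle of the store, 45 mm in front of the back wall, 30 mm above the table. Seven barrels lie here along the bin's y, piled against the back wall, four below and three on top; a barrel is in the store when its middle is within 66 mm of this point
- strike_bar: fixed flat steel strike bar across the bin's mouth, along the bin's y from cheek to cheek, 4 mm thick (x) and 16 mm high; origin in the middle of its lower edge, which is 79 mm in front of the bin's origin and 56 mm above the table. Slippery
- cover (a joint): slatted roller cover of the bin, on circular side tracks of radius 105 mm about a level axis along the bin's y. 0 = shut over mouth and store, 1.55 rad = fully up, over the top and down behind the back wall. Stiff: stays where it is left; about 5 N at the pull moves it. Starts shut or a little ajar
- cover_pull (a point): middle of the cover's pull: round steel bar 10 mm thick along the bin's y, 69 mm clear between its two posts, its centre 40 mm off the slats and 147.5 mm from the cover's axis. Shut: low in front of the mouth, 54 mm above the table; it rides with the cover to 175 mm above the table on top of the bin
- cover_axis (a point): middle of the axis about which the cover turns, 28 mm above the table over the bin's origin
- scoop: loose aluminium measuring scoop with wooden handle, 224 mm long, 0.16 kg, stands level by itself. Origin on its underside at the inner face of the back stop; +x to the nose, y across, z up. Neck behind the stop (x -77 to -3 mm) and stop are 17 mm high. The metal is slippery: tipped sideways (about its x) by over 25 degrees, barrels slide out along their own length
- scoop_grip (a point): middle of the wooden handle, a level bar along the scoop's x, 78 mm long, 22 mm wide (y), 24 mm high; its centre is 50 mm above the underside and 125 mm behind the scoop's origin
- scoop_measure (a point): middle of the measure, 22 mm in front of the scoop's origin, 9 mm above the underside: flat floor 2 mm thick, 84 mm wide, 45 mm from stop to lip, no side walls. One layer of three barrels lying across fills it, tops 16 mm above the underside; the strike bar's lower edge must pass 16.5 to 19.5 mm above the underside
- scoop_lip (a point): middle of the scoop's nose edge, 56 mm in front of its origin; behind it a ramp rises 10 mm long to the lip's crest, 5 mm above the underside
- tray: loose empty grey sheet tray, outside 124 mm (x) by 194 mm (y), rim 35 mm high, walls and floor 4 mm, 0.6 kg; origin under its centre
- tray_in (a point): 8 mm above the middle of the tray's floor; a barrel is in the tray when its middle is within 63 mm of this point
- barrel_0_mid (a point): middle of a marker barrel, a round rod 13.8 mm thick, 118 mm long, 12 g, z along it
- barrel_1_mid (a point): middle of another barrel, the same
- barrel_2_mid (a point): middle of another barrel, the same
- barrel_3_mid (a point): middle of another barrel, the same
- barrel_4_mid (a point): middle of another barrel, the same
- barrel_5_mid (a point): middle of another barrel, the same
- barrel_6_mid (a point): middle of another barrel, the same
- block_mid: bystander: resin holder block, 151 (x) by 120 (y) mm, full of upright markers, 122 mm high; origin under its centre
- ink_bottle: bystander: black ink bottle, 44 mm thick, 90 mm high; origin under its centre

How it is judged:
On the way, in this order (a step that is already met when the one before it is completed fails the run):
1. the slatted cover is rolled up and back (joint above 1.38 rad) and stays (value of joint cover above 1.38 rad and velocity of joint cover below 0.1 rad/s), for 0.2 s.
2. the scoop is raised off the store floor (its lip more than 25 mm above the table) with a heaped load: at least one barrel lies on top of the bottom layer (height (world z) of scoop_lip above 0.025 m and ((z of barrel_0_mid in the frame of scoop above 0.0165 m and distance between barrel_0_mid and scoop_measure below 0.036 m) or (z of barrel_1_mid in the frame of scoop above 0.0165 m and distance between barrel_1_mid and scoop_measure below 0.036 m) or (z of barrel_2_mid in the frame of scoop above 0.0165 m and distance between barrel_2_mid and scoop_measure below 0.036 m) or (z of barrel_3_mid in the frame of scoop above 0.0165 m and distance between barrel_3_mid and scoop_measure below 0.036 m) or (z of barrel_4_mid in the frame of scoop above 0.0165 m and distance between barrel_4_mid and scoop_measure below 0.036 m) or (z of barrel_5_mid in the frame of scoop above 0.0165 m and distance between barrel_5_mid and scoop_measure below 0.036 m) or (z of barrel_6_mid in the frame of scoop above 0.0165 m and distance between barrel_6_mid and scoop_measure below 0.036 m))), for 0.05 s.
3. the scoop comes out of the mouth underneath the strike bar, with no barrel left above its single bottom layer (x of scoop_measure in the frame of barrel_bin between -0.165 and -0.105 m and z of scoop_measure in the frame of barrel_bin between 0.025 and 0.058 m and y of scoop_measure in the frame of barrel_bin between -0.03 and 0.03 m and not (z of barrel_0_mid in the frame of scoop above 0.0165 m and distance between barrel_0_mid and scoop_measure below 0.036 m) and not (z of barrel_1_mid in the frame of scoop above 0.0165 m and distance between barrel_1_mid and scoop_measure below 0.036 m) and not (z of barrel_2_mid in the frame of scoop above 0.0165 m and distance between barrel_2_mid and scoop_measure below 0.036 m) and not (z of barrel_3_mid in the frame of scoop above 0.0165 m and distance between barrel_3_mid and scoop_measure below 0.036 m) and not (z of barrel_4_mid in the frame of scoop above 0.0165 m and distance between barrel_4_mid and scoop_measure below 0.036 m) and not (z of barrel_5_mid in the frame of scoop above 0.0165 m and distance between barrel_5_mid and scoop_measure below 0.036 m) and not (z of barrel_6_mid in the frame of scoop above 0.0165 m and distance between barrel_6_mid and scoop_measure below 0.036 m)), for 0.05 s.
At the end, for the whole second after the job is handed in: Cover up (over 1.38 rad); exactly three barrels in the tray (middles within 63 mm of site tray_in), the other four in the store (within 66 mm of site bin_store); scoop level on the table (underside within 3 mm of it, tilt under 0.08 rad); all at rest and let go (value of joint cover above 1.38 rad and ((distance between barrel_0_mid and tray_in below 0.063 m and ((distance between each of barrel_1_mid, barrel_2_mid and tray_in below 0.063 m and distance between each of barrel_3_mid, barrel_4_mid, barrel_5_mid, barrel_6_mid and bin_store below 0.066 m) or (distance between each of barrel_1_mid, barrel_3_mid and tray_in below 0.063 m and distance between each of barrel_2_mid, barrel_4_mid, barrel_5_mid, barrel_6_mid and bin_store below 0.066 m) or (distance between each of barrel_1_mid, barrel_4_mid and tray_in below 0.063 m and distance between each of barrel_2_mid, barrel_3_mid, barrel_5_mid, barrel_6_mid and bin_store below 0.066 m) or (distance between each of barrel_1_mid, barrel_5_mid and tray_in below 0.063 m and distance between each of barrel_2_mid, barrel_3_mid, barrel_4_mid, barrel_6_mid and bin_store below 0.066 m) or (distance between each of barrel_1_mid, barrel_6_mid and tray_in below 0.063 m and distance between each of barrel_2_mid, barrel_3_mid, barrel_4_mid, barrel_5_mid and bin_store below 0.066 m) or (distance between each of barrel_1_mid, barrel_4_mid, barrel_5_mid, barrel_6_mid and bin_store below 0.066 m and distance between each of barrel_2_mid, barrel_3_mid and tray_in below 0.063 m) or (distance between each of barrel_1_mid, barrel_3_mid, barrel_5_mid, barrel_6_mid and bin_store below 0.066 m and distance between each of barrel_2_mid, barrel_4_mid and tray_in below 0.063 m) or (distance between each of barrel_1_mid, barrel_3_mid, barrel_4_mid, barrel_6_mid and bin_store below 0.066 m and distance between each of barrel_2_mid, barrel_5_mid and tray_in below 0.063 m) or (distance between each of barrel_1_mid, barrel_3_mid, barrel_4_mid, barrel_5_mid and bin_store below 0.066 m and distance between each of barrel_2_mid, barrel_6_mid and tray_in below 0.063 m) or (distance between each of barrel_1_mid, barrel_2_mid, barrel_5_mid, barrel_6_mid and bin_store below 0.066 m and distance between each of barrel_3_mid, barrel_4_mid and tray_in below 0.063 m) or (distance between each of barrel_1_mid, barrel_2_mid, barrel_4_mid, barrel_6_mid and bin_store below 0.066 m and distance between each of barrel_3_mid, barrel_5_mid and tray_in below 0.063 m) or (distance between each of barrel_1_mid, barrel_2_mid, barrel_4_mid, barrel_5_mid and bin_store below 0.066 m and distance between each of barrel_3_mid, barrel_6_mid and tray_in below 0.063 m) or (distance between each of barrel_1_mid, barrel_2_mid, barrel_3_mid, barrel_6_mid and bin_store below 0.066 m and distance between each of barrel_4_mid, barrel_5_mid and tray_in below 0.063 m) or (distance between each of barrel_1_mid, barrel_2_mid, barrel_3_mid, barrel_5_mid and bin_store below 0.066 m and distance between each of barrel_4_mid, barrel_6_mid and tray_in below 0.063 m) or (distance between each of barrel_1_mid, barrel_2_mid, barrel_3_mid, barrel_4_mid and bin_store below 0.066 m and distance between each of barrel_5_mid, barrel_6_mid and tray_in below 0.063 m))) or (distance between barrel_0_mid and bin_store below 0.066 m and distance between barrel_1_mid and tray_in below 0.063 m and ((distance between each of barrel_2_mid, barrel_3_mid and tray_in below 0.063 m and distance between each of barrel_4_mid, barrel_5_mid, barrel_6_mid and bin_store below 0.066 m) or (distance between each of barrel_2_mid, barrel_4_mid and tray_in below 0.063 m and distance between each of barrel_3_mid, barrel_5_mid, barrel_6_mid and bin_store below 0.066 m) or (distance between each of barrel_2_mid, barrel_5_mid and tray_in below 0.063 m and distance between each of barrel_3_mid, barrel_4_mid, barrel_6_mid and bin_store below 0.066 m) or (distance between each of barrel_2_mid, barrel_6_mid and tray_in below 0.063 m and distance between each of barrel_3_mid, barrel_4_mid, barrel_5_mid and bin_store below 0.066 m) or (distance between each of barrel_2_mid, barrel_5_mid, barrel_6_mid and bin_store below 0.066 m and distance between each of barrel_3_mid, barrel_4_mid and tray_in below 0.063 m) or (distance between each of barrel_2_mid, barrel_4_mid, barrel_6_mid and bin_store below 0.066 m and distance between each of barrel_3_mid, barrel_5_mid and tray_in below 0.063 m) or (distance between each of barrel_2_mid, barrel_4_mid, barrel_5_mid and bin_store below 0.066 m and distance between each of barrel_3_mid, barrel_6_mid and tray_in below 0.063 m) or (distance between each of barrel_2_mid, barrel_3_mid, barrel_6_mid and bin_store below 0.066 m and distance between each of barrel_4_mid, barrel_5_mid and tray_in below 0.063 m) or (distance between each of barrel_2_mid, barrel_3_mid, barrel_5_mid and bin_store below 0.066 m and distance between each of barrel_4_mid, barrel_6_mid and tray_in below 0.063 m) or (distance between each of barrel_2_mid, barrel_3_mid, barrel_4_mid and bin_store below 0.066 m and distance between each of barrel_5_mid, barrel_6_mid and tray_in below 0.063 m))) or (distance between each of barrel_0_mid, barrel_1_mid and bin_store below 0.066 m and distance between barrel_2_mid and tray_in below 0.063 m and ((distance between each of barrel_3_mid, barrel_4_mid and tray_in below 0.063 m and distance between each of barrel_5_mid, barrel_6_mid and bin_store below 0.066 m) or (distance between each of barrel_3_mid, barrel_5_mid and tray_in below 0.063 m and distance between each of barrel_4_mid, barrel_6_mid and bin_store below 0.066 m) or (distance between each of barrel_3_mid, barrel_6_mid and tray_in below 0.063 m and distance between each of barrel_4_mid, barrel_5_mid and bin_store below 0.066 m) or (distance between each of barrel_3_mid, barrel_6_mid and bin_store below 0.066 m and distance between each of barrel_4_mid, barrel_5_mid and tray_in below 0.063 m) or (distance between each of barrel_3_mid, barrel_5_mid and bin_store below 0.066 m and distance between each of barrel_4_mid, barrel_6_mid and tray_in below 0.063 m) or (distance between each of barrel_3_mid, barrel_4_mid and bin_store below 0.066 m and distance between each of barrel_5_mid, barrel_6_mid and tray_in below 0.063 m))) or (distance between each of barrel_0_mid, barrel_1_mid, barrel_2_mid and bin_store below 0.066 m and distance between barrel_3_mid and tray_in below 0.063 m and ((distance between each of barrel_4_mid, barrel_5_mid and tray_in below 0.063 m and distance between barrel_6_mid and bin_store below 0.066 m) or (distance between each of barrel_4_mid, barrel_6_mid and tray_in below 0.063 m and distance between barrel_5_mid and bin_store below 0.066 m) or (distance between barrel_4_mid and bin_store below 0.066 m and distance between each of barrel_5_mid, barrel_6_mid and tray_in below 0.063 m))) or (distance between each of barrel_0_mid, barrel_1_mid, barrel_2_mid, barrel_3_mid and bin_store below 0.066 m and distance between barrel_4_mid and tray_in below 0.063 m and distance between each of barrel_5_mid, barrel_6_mid and tray_in below 0.063 m)) and height (world z) of scoop below 0.003 m and angle between scoop's own z axis and vertical below 0.08 rad and linear speed of scoop below 0.02 m/s); the robot touches nothing.
It fails at once if the marker holder block near the middle is shoved more than 30 mm (distance of block_mid from where it was at the start of the episode above 0.03 m).
It fails at once if the black ink bottle is shoved more than 30 mm (distance of ink_bottle from where it was at the start of the episode above 0.03 m).
It also fails if it takes over 72 s, if anything falls off the work surface, if the arm or the gripper's body presses on something with over 40 N, if the wrist force passes 120 N, or if a joint passes its speed limit or range.

## Working session

There is one attempt and no reset: what is moved stays moved. The work goes in short steps, Python scripts to look and compute and a shell command to move; the robot and the scene stay as the last step left them, time stands still between calls to the robot, and variables do not carry over. Pictures are saved under pics/ and viewed, and the job is handed in when it is done.

I'll start by looking at the scene.

```bash
ls; mkdir -p pics
cat > h.py <<'E'
import numpy as np, cv2
from station import manip
from scipy.spatial.transform import Rotation as Ro
def snap(cam,name):
    s=manip.snapshot(cam); cv2.imwrite('pics/'+name+'.png',s['pixels'][:,:,::-1]); 
    np.savez('pics/'+name+'.npz',**{k:np.array(v) for k,v in s.items()}); return s
def load(name): return dict(np.load('pics/'+name+'.npz'))
def dist(s): return np.array([float(s['k1']),0,0,0,0])
def ray(s,px):
    K=np.array(s['camera_matrix']);R=np.array(s['R']);t=np.array(s['t'])
    u=cv2.undistortPoints(np.array(px,float).reshape(-1,1,2),K,dist(s)).reshape(-1,2)
    d=np.c_[u,np.ones(len(u))]@R
    return -R.T@t, d
def plane(s,px,z):
    o,d=ray(s,px); return o+d*((z-o[2])/d[:,2])[:,None]
def proj(s,X):
    R=np.array(s['R']);t=np.array(s['t'])
    return cv2.projectPoints(np.array(X,float).reshape(-1,1,3),cv2.Rodrigues(R)[0],t,np.array(s['camera_matrix']),dist(s))[0].reshape(-1,2)
def tri(s1,p1,s2,p2):
    o1,d1=ray(s1,[p1]);o2,d2=ray(s2,[p2]);d1=d1[0]/np.linalg.norm(d1);d2=d2[0]/np.linalg.norm(d2)
    A=np.c_[d1,-d2];a=np.linalg.lstsq(A,o2-o1,rcond=None)[0]
    P=o1+a[0]*d1;Q=o2+a[1]*d2
    return (P+Q)/2,np.linalg.norm(P-Q)
E
python3 - <<'E'
from h import *
np.set_printoptions(precision=4,suppress=True)
s=manip.sense(); print(s)
for c in ['scene','top','wrist']:
    s=snap(c,c+'0'); print(c,s['camera_matrix'],s['k1'],s['R'],s['t'])
E
```

```text
pics
{'t': 0.0, 'q': array([ 1.0555,  0.5285,  1.4339, -0.    ,  1.1814, -0.1785]), 'qd': array([-0.0008,  0.0001,  0.0004,  0.    , -0.0013,  0.0009]), 'tau': array([  0.0018, -44.2366, -17.8025,  -0.0001,   0.0086,  -0.    ]), 'tcp_pos': array([0.2062, 0.5893, 0.2303]), 'tool_rot': array([ 0.1178,  0.6974, -0.1192,  0.6968]), 'force': array([0.9436, 0.4215, 0.5616]), 'ft_torque': array([ 0.0226, -0.0013,  0.0272]), 'finger_gap': 0.9994466900181768}
scene [[580.7358   0.     313.9581]
 [  0.     580.7358 228.4081]
 [  0.       0.       1.    ]] -0.1163608462836294 [[ 0.779  -0.627   0.0057]
 [-0.4662 -0.5852 -0.6635]
 [ 0.4194  0.5141 -0.7482]] [-0.3541  0.2924  1.1788]
top [[532.8491   0.     319.7856]
 [  0.     532.8491 239.8953]
 [  0.       0.       1.    ]] -0.015506374287120985 [[ 0.0236 -0.9997  0.0038]
 [-0.9803 -0.0239 -0.1963]
 [ 0.1963  0.0009 -0.9805]] [0.0041 0.4922 1.3866]
wrist [[394.317    0.     313.638 ]
 [  0.     394.317  244.5004]
 [  0.       0.       1.    ]] -0.043674463765513295 [[ 0.3311  0.9436 -0.0026]
 [ 0.8956 -0.3134  0.3156]
 [ 0.297  -0.1068 -0.9489]] [-0.6238 -0.0406  0.3818]
```

View pics/scene0.png

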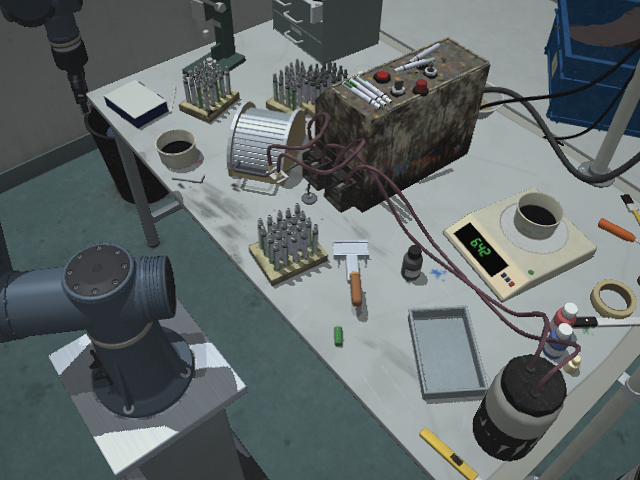

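View pics/top0.png

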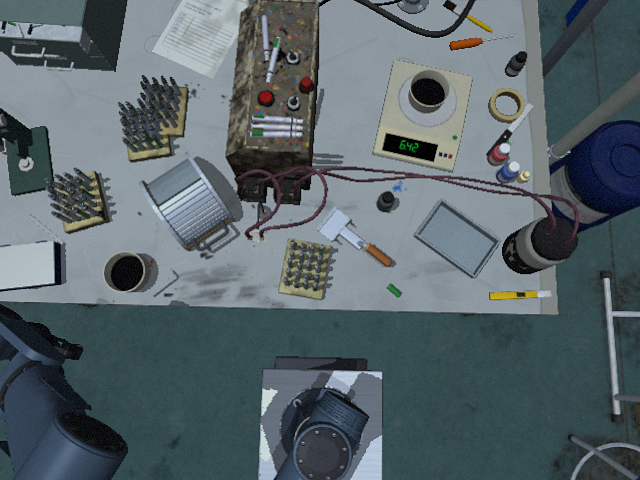

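View pics/wrist0.png

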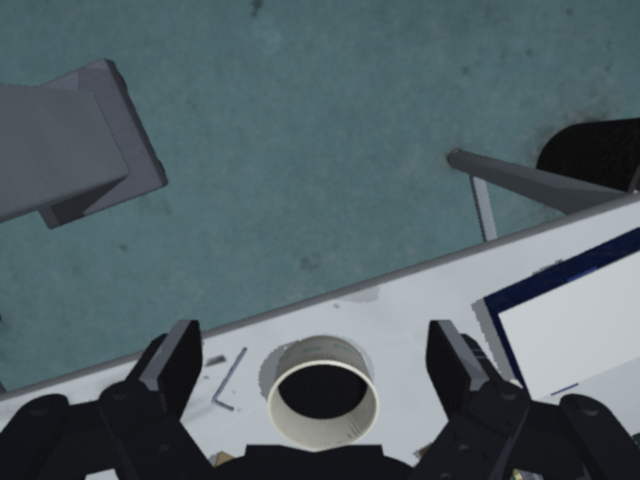

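```bash
python3 - <<'E'
from h import *
np.set_printoptions(precision=4,suppress=True)
st=manip.sense(); print(Ro.from_quat(st['tool_rot']).as_matrix())
a=cv2.imread('pics/top0.png'); b=cv2.imread('pics/scene0.png')
def crop(im,x,y,w,h,k,n): cv2.imwrite('pics/'+n+'.png',cv2.resize(im[y:y+h,x:x+w],None,fx=k,fy=k,interpolation=cv2.INTER_CUBIC))
crop(a,130,140,130,120,6,'t_bin'); crop(a,300,180,200,110,4,'t_sc'); crop(b,215,90,110,110,5,'s_bin'); crop(b,320,230,180,180,4,'s_sc')
E
python3 -m jog 2>&1 | tail -3
```

```text
[[-0.0008  0.3305  0.9438]
 [-0.0015  0.9438 -0.3305]
 [-1.     -0.0017 -0.0003]]
invalid input
```

View pics/t_bin.png

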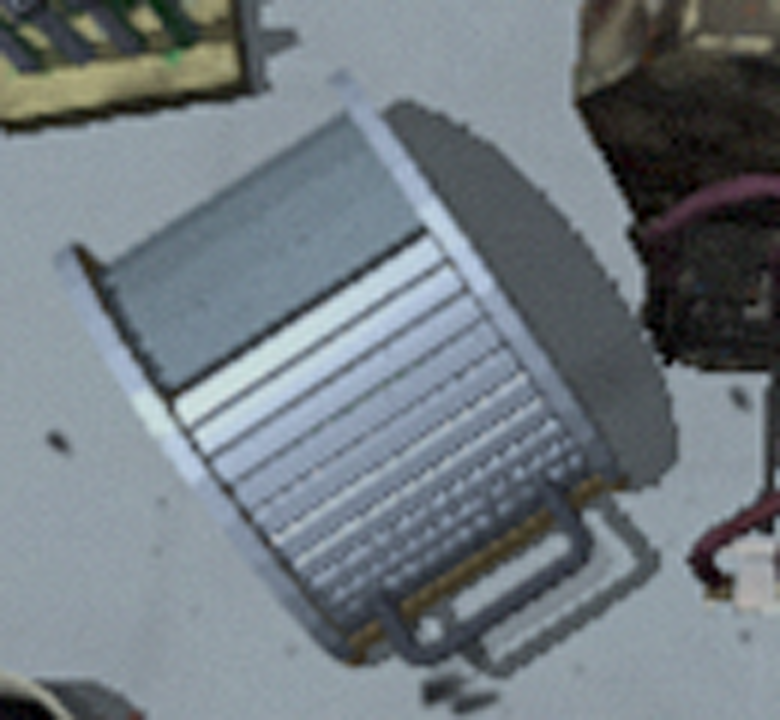

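View pics/t_sc.png

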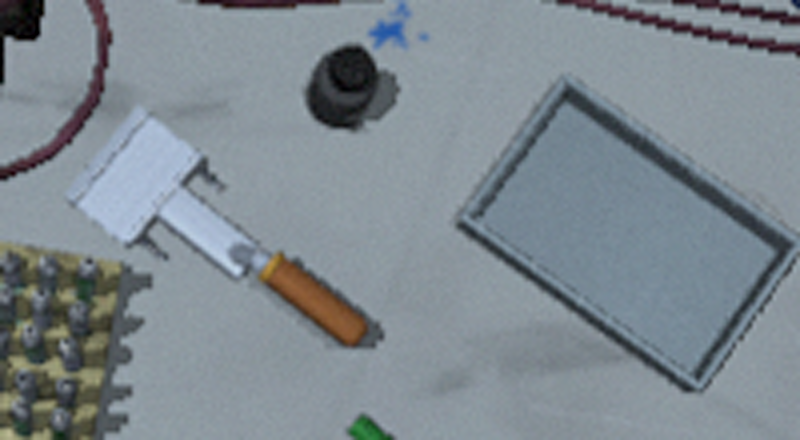

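View pics/s_bin.png

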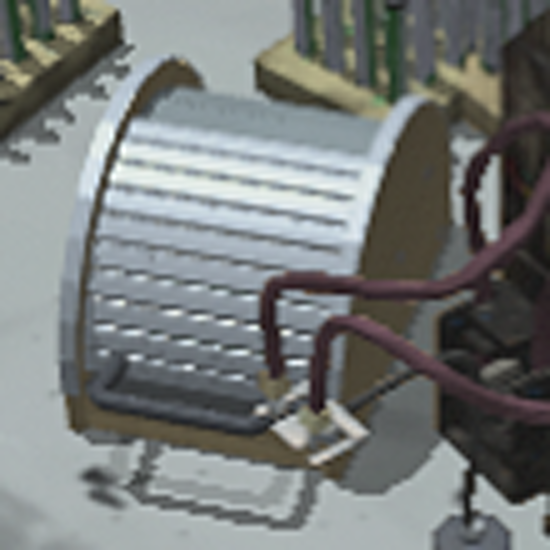

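View pics/s_sc.png

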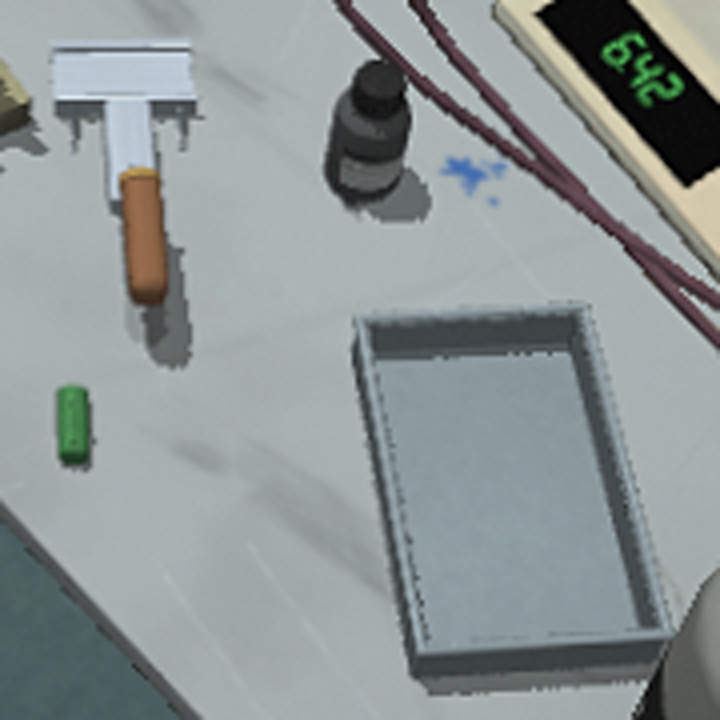

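Run:
```python
from h import *
np.set_printoptions(precision=4,suppress=True)
T=load('top0');S=load('scene0')
c=lambda p,o,k:np.array(p)/k+np.array(o)-0.5+0.5/k
P=plane(T,[c((347,662),(130,140),6),c((625,487),(130,140),6)],0.0);print('front corners',P,np.linalg.norm(P[0]-P[1]))
P=plane(S,[c((72,428),(215,90),5),c((350,488),(215,90),5)],0.0);print('front corners scene',P,np.linalg.norm(P[0]-P[1]))
B=plane(T,[c((425,655),(130,140),6),c((590,550),(130,140),6)],0.054);print('bar',B,np.linalg.norm(B[0]-B[1]))
# shadow not used
print('conn tri',tri(T,(254,238),S,c((310,430),(215,90),5)))
print('hose end L',tri(T,c((705,560),(130,140),6),S,c((275,385),(215,90),5)))
t=plane(T,[c(p,(300,180),4) for p in [(567,75),(800,245),(697,388),(460,220)]],0.035);print('tray top',t,[np.linalg.norm(t[i]-t[(i+1)%4]) for i in range(4)],t.mean(0))
t=plane(S,[c(p,(320,230),4) for p in [(590,305),(672,634),(415,655),(355,318)]],0.035);print('tray scene',t,[np.linalg.norm(t[i]-t[(i+1)%4]) for i in range(4)],t.mean(0))
h=[tri(T,c(a,(300,180),4),S,c(b,(320,230),4)) for a,b in [((275,263),(140,178)),((358,333),(147,290))]];print('handle',h)
n=plane(T,[c(p,(300,180),4) for p in [(138,108),(68,197)]],0.0);print('nose T',n,np.linalg.norm(n[0]-n[1]))
n=plane(S,[c(p,(320,230),4) for p in [(190,41),(52,43)]],0.0);print('nose S',n,np.linalg.norm(n[0]-n[1]))
print('bottle',plane(T,[c((352,100),(300,180),4)],0.07),'block',plane(T,[(306,268)],0.08))
```

```text
front corners [[0.4644 0.3827 0.    ]
 [0.5507 0.2586 0.    ]] 0.1510875801855906
front corners scene [[0.4628 0.3771 0.    ]
 [0.5526 0.2459 0.    ]] 0.1589999088421971
bar [[0.459  0.3345 0.054 ]
 [0.5087 0.2637 0.054 ]] 0.08646947210340296
conn tri (array([0.4802, 0.1809, 0.1311]), np.float64(0.008458445515134139))
hose end L (array([0.4832, 0.2001, 0.1467]), np.float64(0.005877115506449796))
tray top [[ 0.6202 -0.3178  0.035 ]
 [ 0.504  -0.4745  0.035 ]
 [ 0.4041 -0.4008  0.035 ]
 [ 0.5157 -0.2425  0.035 ]] [np.float64(0.19506865699766568), np.float64(0.12411871853549739), np.float64(0.19371563617951754), np.float64(0.12876805162060995)] [ 0.511  -0.3589  0.035 ]
tray scene [[ 0.6215 -0.3225  0.035 ]
 [ 0.5063 -0.4797  0.035 ]
 [ 0.4001 -0.406   0.035 ]
 [ 0.5157 -0.2474  0.035 ]] [np.float64(0.1948783759096095), np.float64(0.12918161431255168), np.float64(0.1962727617747608), np.float64(0.12972997187034027)] [ 0.5109 -0.3639  0.035 ]
handle [(array([ 0.4785, -0.1143,  0.0534]), np.float64(0.0016925665192496283)), (array([ 0.4335, -0.1706,  0.0497]), np.float64(0.0006728661136512152))]
nose T [[ 0.5985 -0.0223  0.    ]
 [ 0.533   0.0255  0.    ]] 0.08109080541746413
nose S [[ 0.6001 -0.0263  0.    ]
 [ 0.5331  0.025   0.    ]] 0.08437986972148127
bottle [[ 0.589  -0.1644  0.07  ]] block [[0.4102 0.05   0.08  ]]
```

The tool points straight down and the moves only turn it about that axis. The bin yaw is about 35°, the scoop yaw about 52° and the tray yaw about -37°. I'll move above the pull with the jaws along the bin's x and look closer.

```bash
python3 -m jog '{"linear":[[7,-18.3,35.8],[7,-18.3,35.8],[7,-18.3,35.8],[7,-18.3,35.8],[7,-18.3,35.8],[7,-18.3,35.8],[7,-18.3,35.8],[7,-18.3,35.8],[7,-18.3,35.8],[7,-18.3,35.8],[7,-18.3,35.8],[7,-18.3,35.8],[7,-18.3,35.8]],"twist":[0.625,0.625,0.625,0.625,0.625,0.625,0.625,0.625,0.625,0.625,0.625,0.625,0.625],"claw":[1,1,1,1,1,1,1,1,1,1,1,1,1]}' 60
python3 - <<'E'
from h import *
np.set_printoptions(precision=4,suppress=True)
s=snap('wrist','w1'); print(manip.sense()['q'],Ro.from_quat(manip.sense()['tool_rot']).as_matrix())
E
```

```text
t: 1.23
tcp_pos: [0.4832, 0.2989, 0.161]
tool_rot: [0.327, 0.627, -0.328, 0.626]
force: [-1.0, 0.3, -1.0]
finger_gap: 0.997
[ 0.3583  0.5432  1.6442  0.0005  0.9551 -0.2518] [[-0.001   0.8198  0.5727]
 [ 0.0001  0.5727 -0.8198]
 [-1.     -0.0008 -0.0007]]
```

View pics/w1.png

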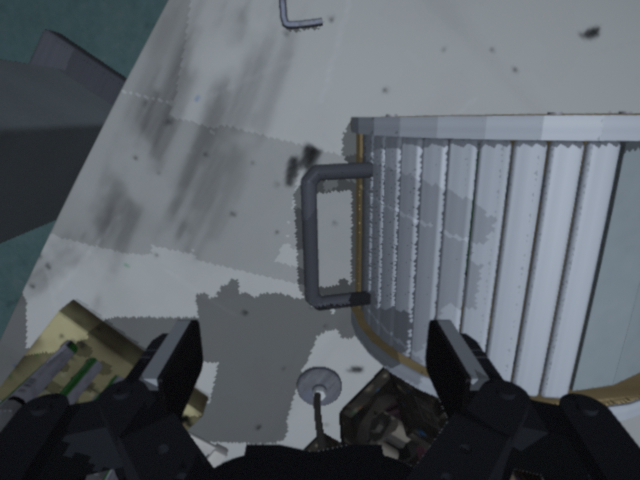

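Run:
```python
from h import *
np.set_printoptions(precision=4,suppress=True)
W=load('w1');T=load('top0')
print('cam',-W['R'].T@W['t'])
for z in (.05,.054,.06,.066):
    P=plane(W,[(310,182),(312,292)],z);print(z,P,np.linalg.norm(P[0]-P[1]),P.mean(0))
# cheek front corners
P=plane(W,[(357,135),(357,310)],0.0);print(P)
c=lambda p,o,k:np.array(p)/k+np.array(o)-0.5+0.5/k
print(tri(W,(311,168),T,c((418,655),(130,140),6)),tri(W,(312,306),T,c((585,553),(130,140),6)))
```

```text
cam [0.4369 0.3659 0.3041]
0.05 [[0.4585 0.3298 0.05  ]
 [0.504  0.2664 0.05  ]] 0.07799634552247428 [0.4813 0.2981 0.05  ]
0.054 [[0.4582 0.3303 0.054 ]
 [0.503  0.268  0.054 ]] 0.07676876529343533 [0.4806 0.2992 0.054 ]
0.06 [[0.4577 0.3312 0.06  ]
 [0.5014 0.2703 0.06  ]] 0.07492739494987688 [0.4795 0.3008 0.06  ]
0.066 [[0.4572 0.332  0.066 ]
 [0.4998 0.2727 0.066 ]] 0.07308602460631841 [0.4785 0.3024 0.066 ]
[[0.4716 0.3717 0.    ]
 [0.5588 0.255  0.    ]]
(array([0.4559, 0.3375, 0.0574]), np.float64(0.005093975217118734)) (array([0.5054, 0.2639, 0.0653]), np.float64(0.0010527852786098065))
```

```bash
python3 -m jog '{"linear":[[3,-0.4,-0.3],[6,-0.4,-0.3],[8,-0.4,-0.3],[10,-0.4,-0.3],[11.8,-0.4,-0.3],[11.8,-0.4,-0.3],[11.8,-0.4,-0.3]],"twist":[0,0,0,0,0,0,0],"claw":[-0.2,-0.2,-0.2,-0.2,-0.2,-0.2,-0.2]}'
python3 - <<'E'
from h import *
snap('wrist','w2'); snap('scene','s2')
E
```

```text
t: 1.87
tcp_pos: [0.4773, 0.3001, 0.0429]
tool_rot: [0.326, 0.628, -0.327, 0.627]
force: [-0.1, -0.7, 0.8]
finger_gap: 0.403
```

View pics/w2.png

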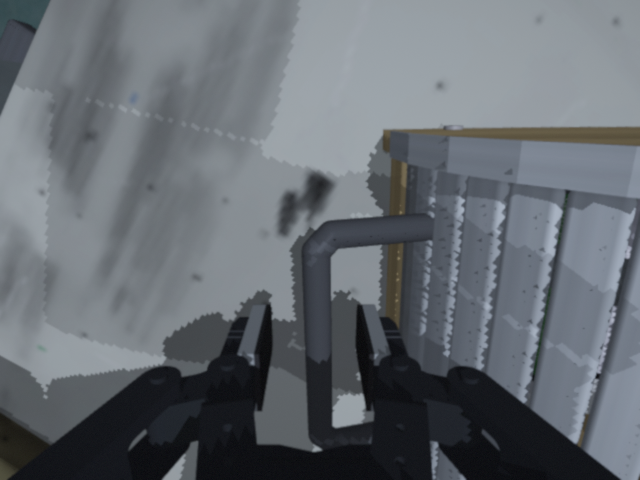

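View pics/s2.png

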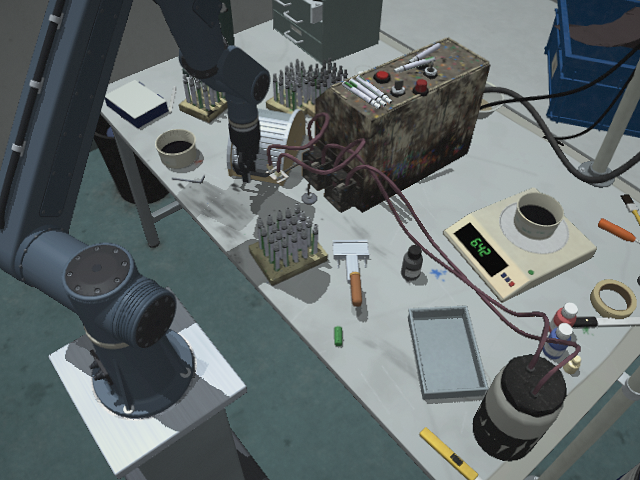

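The pull bar (u≈318) lies between the fingers (u≈265 and 365). Closing on it now.

```bash
python3 -m jog '{"linear":[[0,0,0],[0,0,0],[0,0,0],[0,0,0],[0,0,0]],"twist":[0,0,0,0,0],"claw":[-1,-1,-1,-1,-1]}' 60
python3 - <<'E'
from h import *
f0=np.radians(10.5)
for f in range(15,101,5):
    a=np.radians(f); print(f, round(-14.75*(np.sin(a)-np.sin(f0)),1), round(14.75*(np.cos(f0)-np.cos(a)),1))
E
```

```text
t: 2.38
tcp_pos: [0.4795, 0.2995, 0.044]
tool_rot: [0.328, 0.627, -0.326, 0.627]
force: [0.2, 2.3, 1.5]
finger_gap: 0.092
15 -1.1 0.3
20 -2.4 0.6
25 -3.5 1.1
30 -4.7 1.7
35 -5.8 2.4
40 -6.8 3.2
45 -7.7 4.1
50 -8.6 5.0
55 -9.4 6.0
60 -10.1 7.1
65 -10.7 8.3
70 -11.2 9.5
75 -11.6 10.7
80 -11.8 11.9
85 -12.0 13.2
90 -12.1 14.5
95 -12.0 15.8
100 -11.8 17.1
```

```bash
python3 -m jog '{"linear":[[-1.1,0.3,0],[-2.4,0.6,0],[-3.5,1.1,0],[-4.7,1.7,0],[-5.8,2.4,0],[-6.8,3.2,0],[-7.7,4.1,0],[-7.7,4.1,0]],"twist":[0,0,0,0,0,0,0,0],"claw":[-1,-1,-1,-1,-1,-1,-1,-1]}' 60
python3 - <<'E'
from h import *
snap('scene','s3'); snap('top','t3')
a=cv2.imread('pics/s3.png')[60:220,180:380]; b=cv2.imread('pics/t3.png')[130:290,110:310]
cv2.imwrite('pics/c3.png',cv2.resize(np.hstack([a,b]),None,fx=2,fy=2,interpolation=cv2.INTER_CUBIC))
E
```

```text
t: 3.05
tcp_pos: [0.5115, 0.3231, 0.1209]
tool_rot: [0.326, 0.628, -0.328, 0.626]
force: [-5.0, 2.1, 5.5]
finger_gap: 0.09
```

View pics/c3.png

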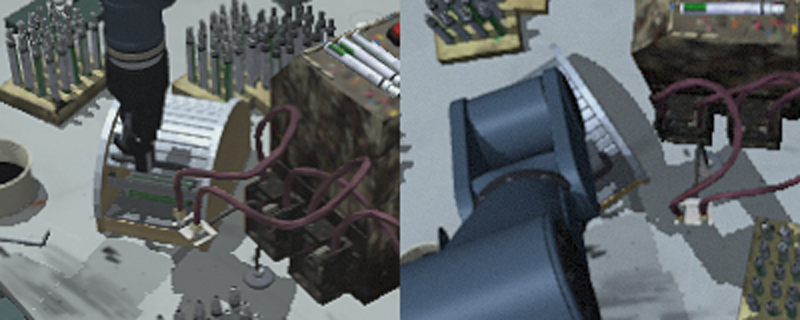

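```bash
python3 -m jog '{"linear":[[-0.9,0.9,0],[-1.7,1.9,0],[-2.4,3.0,0],[-3.0,4.2,0],[-3.5,5.4,0],[-3.9,6.6,0],[-4.1,7.8,0],[-4.3,9.1,0],[-4.4,10.4,0],[-4.3,11.7,0],[-4.25,12.2,0],[-4.25,12.2,0],[-4.25,12.2,0]],"twist":[0,0,0,0,0,0,0,0,0,0,0,0,0],"claw":[-1,-1,-1,-1,-1,-1,-1,-1,-1,-1,-1,-1,-1]}' 60
python3 - <<'E'
from h import *
snap('scene','s4'); snap('top','t4')
a=cv2.imread('pics/s4.png')[60:220,180:380]; b=cv2.imread('pics/t4.png')[130:290,110:310]
cv2.imwrite('pics/c4.png',cv2.resize(np.hstack([a,b]),None,fx=2,fy=2,interpolation=cv2.INTER_CUBIC))
E
```

```text
t: 4.23
tcp_pos: [0.6106, 0.396, 0.163]
tool_rot: [0.329, 0.629, -0.325, 0.625]
force: [-5.2, 8.6, 2.4]
finger_gap: 0.09
```

View pics/c4.png

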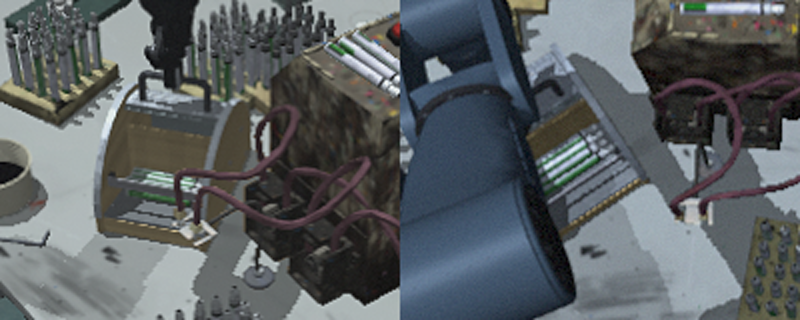

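```bash
python3 -m jog '{"linear":[[0,0,0],[0,0,0],[0,0,0],[-3,0,0],[-6,0,0],[-6,0,0]],"twist":[0,0,0,0,0,0],"claw":[-0.3,-0.3,-0.3,-0.3,-0.3,-0.3]}' 60
python3 - <<'E'
from h import *
np.set_printoptions(precision=4,suppress=True)
snap('wrist','w5'); snap('scene','s5'); print(manip.sense()['q'])
E
```

```text
t: 4.83
tcp_pos: [0.6167, 0.3929, 0.2297]
tool_rot: [0.331, 0.624, -0.324, 0.63]
force: [1.0, 0.3, 1.4]
finger_gap: 0.349
[ 0.4152  0.6788  1.1504 -0.0007  1.3082 -0.1925]
```

View pics/w5.png

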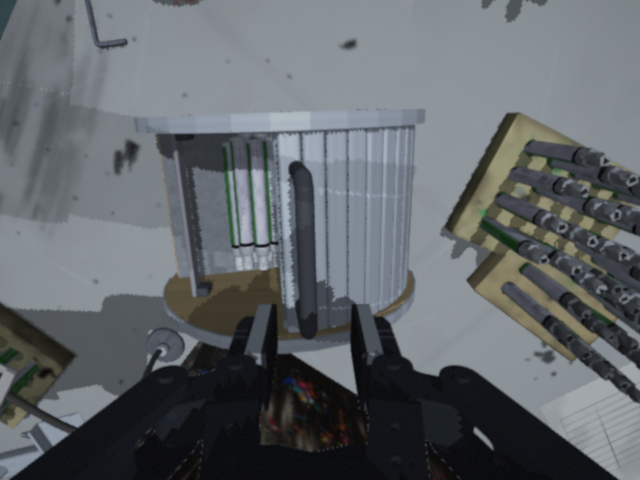

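View pics/s5.png

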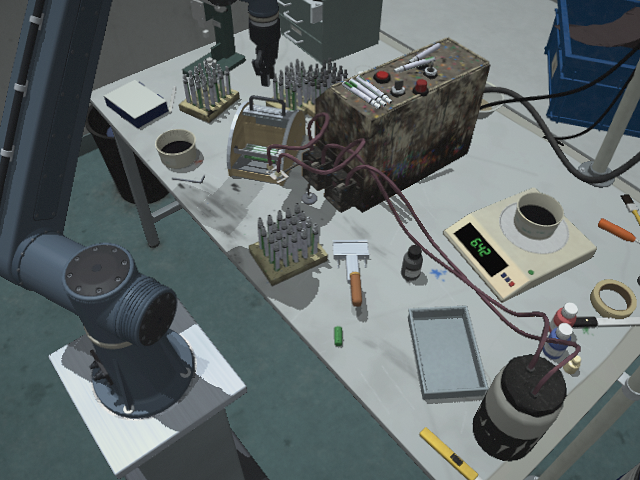

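Run:
```python
from h import *
a=cv2.imread('pics/w5.png')[95:355,120:440]
cv2.imwrite('pics/c5.png',cv2.resize(a,None,fx=2.5,fy=2.3,interpolation=cv2.INTER_CUBIC))
```

```text
(no output)
```

View pics/c5.png

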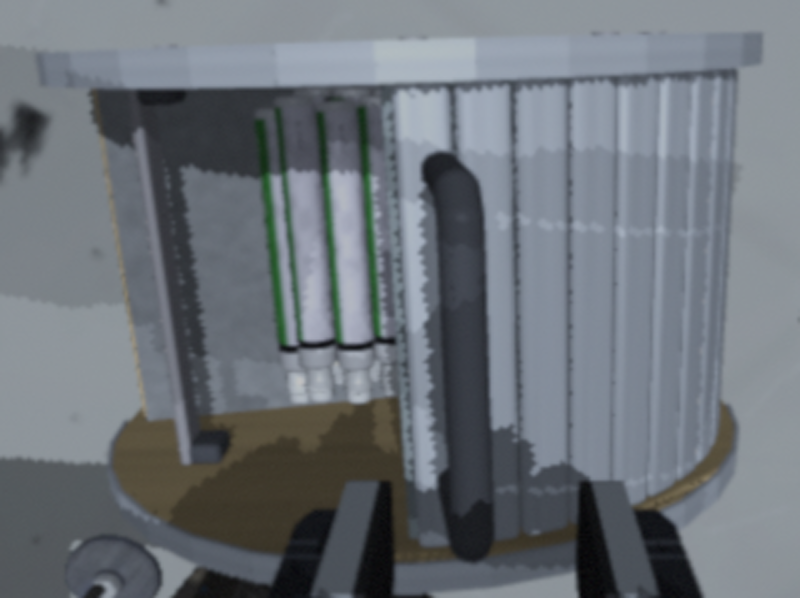

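Run:
```python
from h import *
np.set_printoptions(precision=4,suppress=True)
W=load('w5')
c=lambda p:(120+p[0]/2.5-.3,95+p[1]/2.3-.3)
def rep(n,ps,z):
    P=plane(W,[c(p) for p in ps],z);d=P[0]-P[1];print(n,P,'len',np.linalg.norm(d),'yaw',np.degrees(np.arctan2(-d[0],d[1])))
rep('strike',[(143,140),(188,462)],.072)
rep('sill',[(97,110),(147,417)],.028)
rep('pull',[(455,165),(472,550)],.178)
rep('cheek edge outer +y',[(40,55),(760,35)],.0)
T=load('t4')
st=manip.sense();print(st['tcp_pos'])
```

```text
strike [[0.5046 0.3777 0.072 ]
 [0.5727 0.2841 0.072 ]] len 0.11575139955876715 yaw 36.05114991794376
sill [[0.4769 0.3665 0.028 ]
 [0.5504 0.2676 0.028 ]] len 0.12329366438034729 yaw 36.63099394858542
pull [[0.58   0.4365 0.178 ]
 [0.6357 0.3614 0.178 ]] len 0.09352839275704261 yaw 36.580773602700646
cheek edge outer +y [[0.4421 0.366  0.    ]
 [0.6523 0.5205 0.    ]] len 0.26090483029610784 yaw 126.29717493341016
[0.6141 0.3918 0.2248]
```

```bash
python3 -m jog '{"linear":[[-4,-2,0],[-7.5,-6,2],[-7.5,-9,5],[-7.5,-12,8],[-7.5,-15,11],[-7.5,-18,14],[-7.5,-21,16.5],[-7.5,-24,19],[-7.5,-27,21.5],[-7.5,-30,24],[-7.5,-33,26.5],[-7.5,-36,29],[-7.5,-39,31.5],[-5,-42,34],[-1,-44,34.7],[3,-44,34.7],[5,-44,34.7],[5,-44,34.7],[5,-44,34.7]],"twist":[0,0,0.1,0.2,0.3,0.4,0.5,0.6,0.7,0.8,0.9,1.0,1.1,1.2,1.274,1.274,1.274,1.274,1.274],"claw":[-0.3,-0.3,0.2,0.2,0.2,0.2,0.2,0.2,0.2,0.2,0.2,0.2,0.2,0.2,0.2,0.2,0.2,0.2,0.2]}'
python3 - <<'E'
from h import *
np.set_printoptions(precision=4,suppress=True)
snap('wrist','w6');s=manip.sense(); print(s['q'],s['tcp_pos'],Ro.from_quat(s['tool_rot']).as_matrix())
E
```

```text
t: 6.52
tcp_pos: [0.4487, -0.1437, 0.1713]
tool_rot: [-0.635, -0.311, 0.637, -0.308]
force: [-0.1, 0.7, 1.3]
finger_gap: 0.597
[-0.5469  0.4166  1.8666 -0.0002  0.8592  0.1184] [ 0.4502 -0.1442  0.1728] [[-0.0008  0.7868 -0.6172]
 [ 0.0004 -0.6172 -0.7868]
 [-1.     -0.0009  0.0002]]
```

View pics/w6.png

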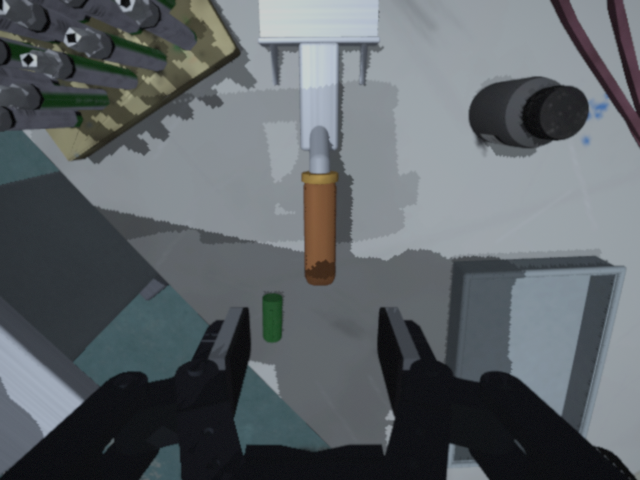

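Run:
```python
from h import *
np.set_printoptions(precision=4,suppress=True)
W=load('w6')
P=plane(W,[(319,177),(320,283)],.062);d=P[0]-P[1];print(P,np.linalg.norm(d),P.mean(0),np.degrees(np.arctan2(d[1],d[0])))
Q=plane(W,[(305,230),(335,230)],.05);print(np.linalg.norm(Q[0]-Q[1]))
st=manip.sense();R=Ro.from_quat(st['tool_rot']).as_matrix();g=P.mean(0);print('delta tool cm',100*R.T@(g-st['tcp_pos']), np.degrees(np.arctan2(R[1,2],R[0,2])))
n=plane(W,[(320,41)],.017);print('stop',n, np.linalg.norm((n[0]-P.mean(0))[:2]))
```

```text
[[ 0.477  -0.1119  0.062 ]
 [ 0.4321 -0.1705  0.062 ]] 0.07382672942836377 [ 0.4546 -0.1412  0.062 ] 52.58863062737375
0.02094797608340479
delta tool cm [11.0793  0.1662 -0.5083] -128.1144471053253
stop [[ 0.531  -0.0444  0.017 ]] 0.12331586725403175
```

```bash
python3 -m jog '{"linear":[[4,0.2,-0.5],[8,0.2,-0.5],[11,0.2,-0.5],[13,0.2,-0.5],[13.8,0.2,-0.5],[13.8,0.2,-0.5],[13.8,0.2,-0.5],[13.8,0.2,-0.5],[13.8,0.2,-0.5],[13.8,0.2,-0.5]],"twist":[0,0,0,0,0,0,0,0,0,0],"claw":[0.2,0.2,0.2,0.2,0.2,0.2,-1,-1,-1,-1]}' 20
python3 -m jog '{"linear":[[-0.5,0,0],[-1,0,0],[-1.5,0,0],[-2,0,0],[-2.5,0,0],[-3,0,0],[-3.5,0,0],[-4,0,0],[-4,0,0]],"twist":[0,0,0,0,0,0,0,0,0],"claw":[-1,-1,-1,-1,-1,-1,-1,-1,-1]}' 20
python3 - <<'E'
from h import *
np.set_printoptions(precision=4,suppress=True)
snap('wrist','w7');snap('scene','s7');s=manip.sense(); print(s['q'],s['tcp_pos'],s['force'])
a=cv2.imread('pics/s7.png')[200:320,280:440]
cv2.imwrite('pics/c7.png',cv2.resize(a,None,fx=5,fy=5,interpolation=cv2.INTER_CUBIC))
E
```

```text
t: 7.4
tcp_pos: [0.456, -0.142, 0.0364]
tool_rot: [0.636, 0.308, -0.635, 0.311]
force: [-0.6, 0.2, 2.8]
finger_gap: 0.252
t: 8.15
tcp_pos: [0.4553, -0.1416, 0.0758]
tool_rot: [0.636, 0.309, -0.635, 0.31]
force: [0.6, -0.2, -2.2]
finger_gap: 0.251
[-0.5364  0.6029  1.9315  0.      0.6067  0.1285] [ 0.455  -0.1414  0.0751] [ 0.6503 -0.2423 -1.6876]
```

View pics/w7.png

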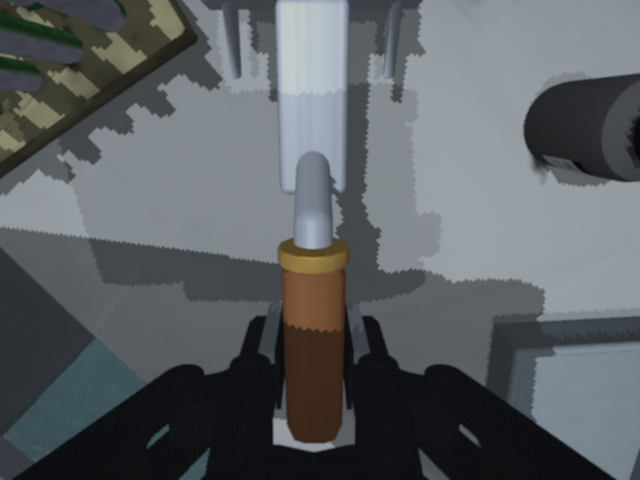

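View pics/c7.png

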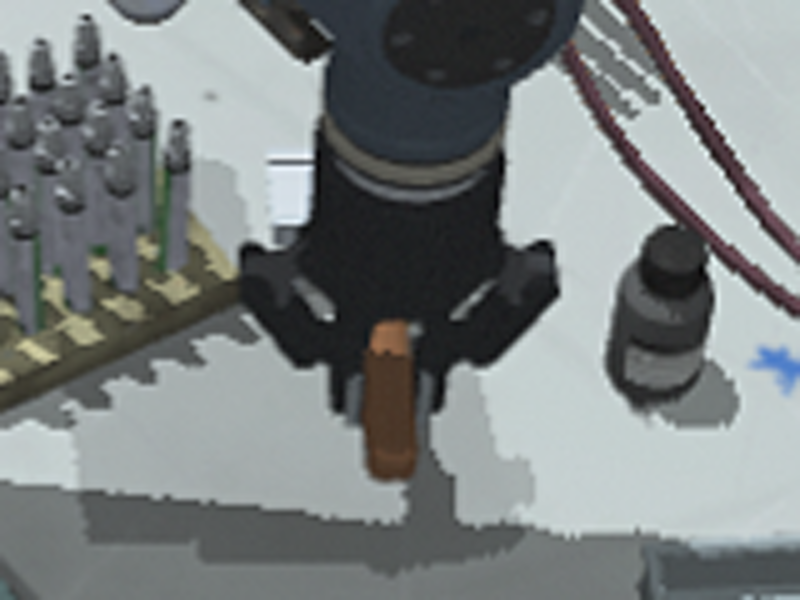

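```bash
cat >> h.py <<'E'
def scoop_pts(G,yaw,pitch,pts):
    # G = grip centre world, pitch>0 nose down ; pts in scoop frame
    Rm=Ro.from_euler('ZY',[yaw,pitch],degrees=True).as_matrix()
    return (np.array(pts,float)-np.array([-.125,0,.05]))@Rm.T+np.array(G)
E
python3 - <<'E'
from h import *
np.set_printoptions(precision=1,suppress=True)
S=load('s7');W=load('w7');S6=load('w6')
for p in (0,6,12):
    X=scoop_pts([.455,-.1415,.0895],52.2,p,[[.056,.042,0],[-.003,.042,.017],[-.003,.018,.017],[-.003,-.018,.017],[-.077,0.0,.017],[-.086,0,.062],[-.164,0,.062]])
    print(p,proj(S,X)[:2].ravel(),'W',proj(W,X)[1:].ravel(),X[0,2])
E
```

```text
0 [332.4 229.2 333.6 243.5] W [196.6  -0.1 262.1  -1.3 360.8  -1.9 312.7 197.7 312.8 254.7 314.2 445.8] 0.03949999999999999
6 [332.3 236.3 333.5 248.4] W [206.3  19.9 266.3  18.9 356.9  18.3 312.8 203.8 312.8 247.4 314.2 451.2] 0.020854253380141047
12 [332.2 243.6 333.5 253.5] W [214.4  39.9 270.   39.1 353.6  38.5 312.9 210.9 312.8 241.6 314.2 455.7] 0.002960603925295277
```

Run:
```python
from h import *
np.set_printoptions(precision=4,suppress=True)
S=load('scene0');W=load('w1');W5=load('w5');T=load('top0')
X=[[.480,.181,.131],[.4832,.2001,.1467]]
for n,c in (('w1',W),('w5',W5),('S',S),('T',T)): print(n,proj(c,X))
st=manip.sense();print(st['tcp_pos'])
a=cv2.imread('pics/w5.png')[330:480,0:140];b=cv2.imread('pics/top0.png')[150:260,215:335];c=cv2.imread('pics/scene0.png')[100:210,250:390]
cv2.imwrite('pics/c8.png',np.hstack([cv2.resize(x,(260,400),interpolation=cv2.INTER_CUBIC) for x in (a,b,c)]))
```

```text
w1 [[190.5141 443.1674]
 [204.7097 446.562 ]]
w5 [[ -1.3066 368.8672]
 [ -4.2706 366.0606]]
S [[274.7721 176.0172]
 [270.8145 166.2868]]
T [[254.7769 236.62  ]
 [246.5149 233.9263]]
[ 0.455  -0.1414  0.0751]
```

View pics/c8.png

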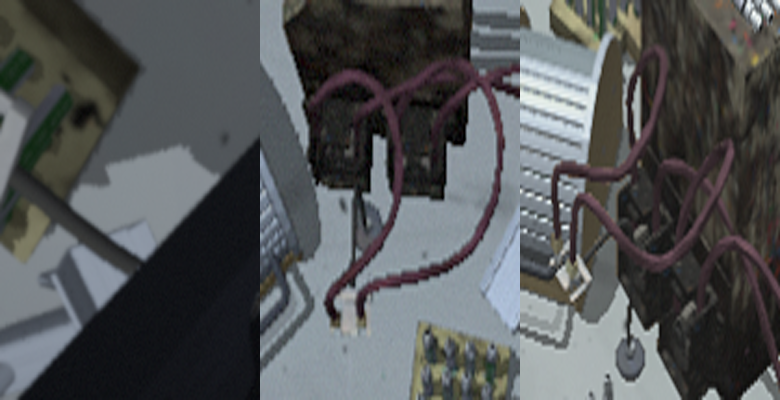

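```bash
python3 -m jog '{"linear":[[0,0,0],[-3,0,0],[-6,0,0],[-9,0,0],[-12,-1,-0.7],[-15,-3,-2.1],[-18,-5.5,-3.9],[-19.5,-8,-5.6],[-19.5,-11,-7.8],[-19.5,-14,-9.9],[-19.5,-17,-12],[-19.5,-20,-14.1],[-19.5,-23,-16.2],[-19.5,-26,-18.3],[-19.5,-28.5,-20.1],[-19.5,-30.1,-21.3],[-19.5,-30.1,-21.3],[-19.5,-30.1,-21.3]],"twist":[0,0,0,0,0,0,0,0,0,0.05,0.1,0.15,0.2,0.25,0.29,0.29,0.29,0.29],"claw":[-1,-1,-1,-1,-1,-1,-1,-1,-1,-1,-1,-1,-1,-1,-1,-1,-1,-1]}' 60
python3 - <<'E'
from h import *
np.set_printoptions(precision=4,suppress=True)
snap('wrist','w9');snap('scene','s9');s=manip.sense(); R=Ro.from_quat(s['tool_rot']).as_matrix();print(s['q'],s['tcp_pos'],s['force'],np.degrees(np.arctan2(-R[1,2],-R[0,2])))
E
```

```text
t: 9.75
tcp_pos: [0.3485, 0.2125, 0.2693]
tool_rot: [-0.673, -0.215, 0.674, -0.215]
force: [0.5, -0.0, -1.9]
finger_gap: 0.245
[ 0.2694  0.1764  1.8909 -0.0006  1.0754  1.2246] [0.3493 0.2114 0.2695] [-0.0182  0.3247 -1.8177] 35.28455052306969
```

View pics/w9.png

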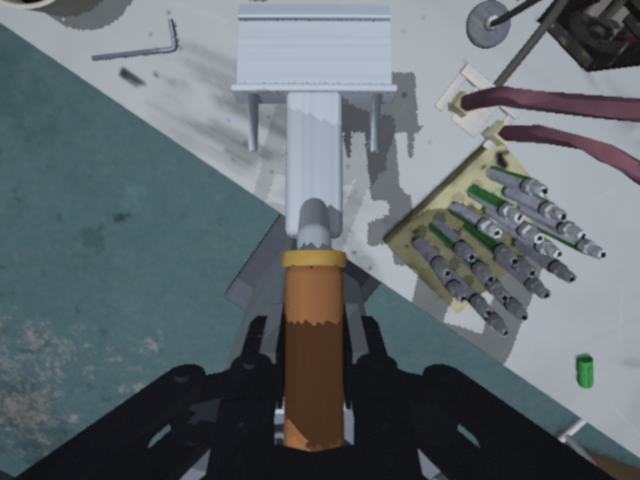

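View pics/s9.png

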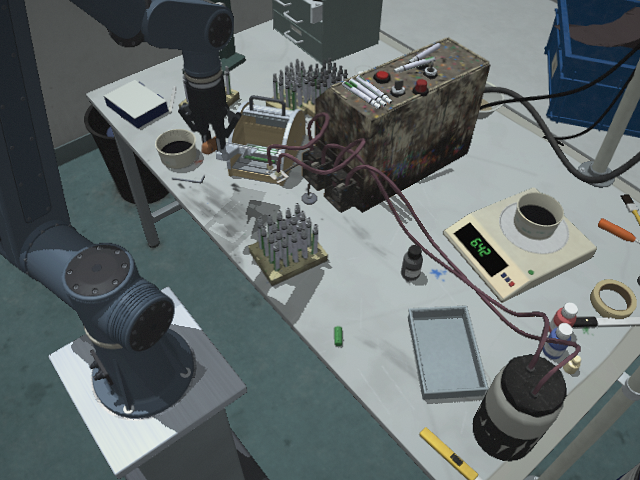

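Run:
```python
from h import *
np.set_printoptions(precision=1,suppress=True)
W=load('w9');st=manip.sense();R=Ro.from_quat(st['tool_rot']).as_matrix()
G=st['tcp_pos']+np.array([0,0,.014]); yaw=np.degrees(np.arctan2(-R[1,2],-R[0,2]))
for p in range(0,34,3):
    X=scoop_pts(G,yaw,p,[[.056,0,0],[.046,0,.005],[-.003,0,.017],[-.003,.044,.017],[-.003,-.044,.017],[-.077,0.0,.017],[-.086,0,.062],[-.164,0,.062]])
    print(p,proj(W,X)[:,1],proj(W,X)[4,0]-proj(W,X)[3,0])
```

```text
0 [-165.2 -142.1   -3.    -2.4   -1.5  197.3  254.7  446.1] 241.52073536137942
3 [-141.3 -120.6    7.1    7.7    8.5  200.3  250.8  449. ] 231.10334568543936
6 [-118.9 -100.2   17.3   17.8   18.5  203.5  247.3  451.6] 221.55217548107208
9 [-97.6 -80.8  27.5  27.9  28.6 206.9 244.2 454. ] 212.78556203049527
12 [-77.5 -62.4  37.7  38.   38.7 210.5 241.5 456.2] 204.7311817717166
15 [-58.4 -44.7  47.8  48.1  48.7 214.4 239.1 458.1] 197.32488885111277
18 [-40.1 -27.8  57.9  58.1  58.7 218.4 237.2 459.7] 190.50970802311855
21 [-22.7 -11.6  67.9  68.1  68.6 222.5 235.6 461. ] 184.23496167865335
24 [ -6.    4.1  77.9  78.   78.5 226.8 234.3 462. ] 178.455513025079
27 [ 10.1  19.2  87.8  87.9  88.4 231.3 233.4 462.6] 173.13110963957172
30 [ 25.6  33.8  97.6  97.7  98.1 235.9 232.9 462.9] 168.22581366825696
33 [ 40.5  48.  107.4 107.4 107.9 240.6 232.6 462.8] 163.7075067978961
```

The scoop swung about 26° nose-down in the pads on the lift. That suits entering the bin, because the sloping floor will flatten it to 12°. I'll lower to the mouth.

```bash
python3 -m jog '{"linear":[[1,0,-0.5],[3,0,-1],[5,0,-2],[7,0,-3],[9,0,-3.5],[11,0,-3.5],[11.8,0,-3.5],[11.8,0,-3.5]],"twist":[0,0,0,0,0,0,0,0],"claw":[-1,-1,-1,-1,-1,-1,-1,-1]}' 60
python3 - <<'E'
from h import *
np.set_printoptions(precision=4,suppress=True)
snap('wrist','w10');snap('scene','s10');s=manip.sense(); R=Ro.from_quat(s['tool_rot']).as_matrix();print(s['q'],s['tcp_pos'],s['force'],np.degrees(np.arctan2(-R[1,2],-R[0,2])))
a=cv2.imread('pics/s10.png')[80:210,150:330]
cv2.imwrite('pics/c10.png',cv2.resize(a,None,fx=4.4,fy=4.4,interpolation=cv2.INTER_CUBIC))
E
```

```text
t: 10.52
tcp_pos: [0.377, 0.2307, 0.1501]
tool_rot: [-0.672, -0.214, 0.676, -0.214]
force: [-0.9, 0.1, -1.7]
finger_gap: 0.244
[ 0.2963  0.4224  1.9553 -0.0001  0.7642  1.2528] [0.3784 0.2316 0.152 ] [-0.2455  0.5639 -1.3033] 35.20358403921369
```

View pics/w10.png

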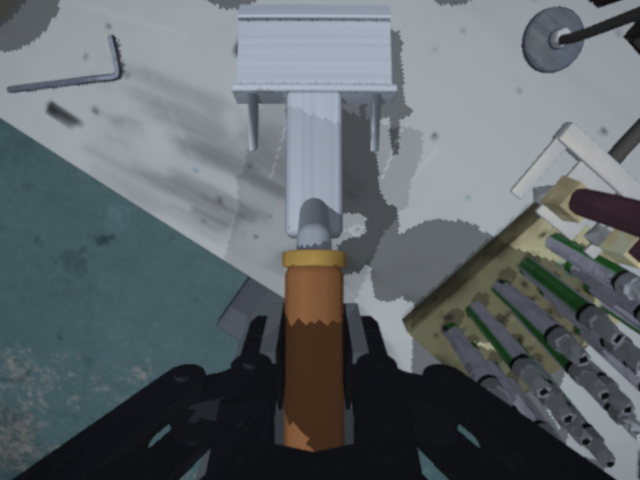

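View pics/c10.png

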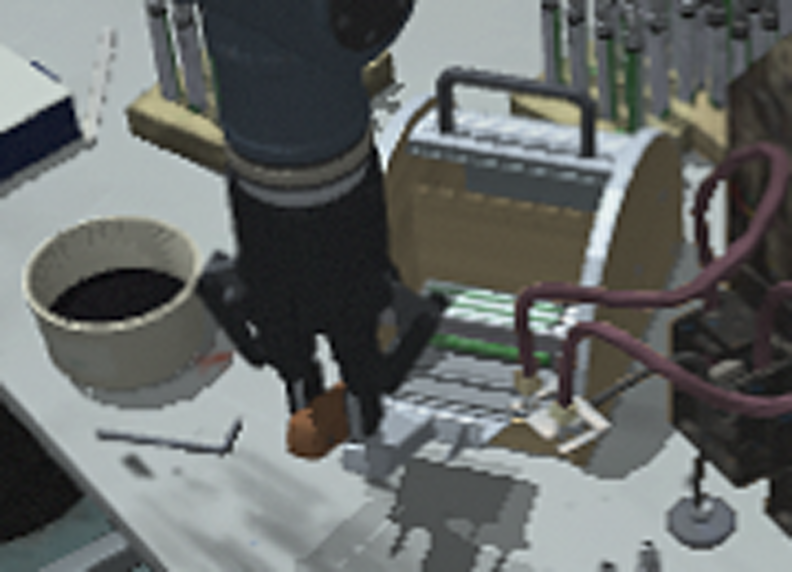

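```bash
python3 -m jog '{"linear":[[0.2,0,-1.4],[0.4,0,-2.8],[1.0,0,-4.4],[1.6,0,-6.0],[1.6,0,-6.0],[1.6,0,-6.0]],"twist":[0,0,0,0,0,0],"claw":[-1,-1,-1,-1,-1,-1]}' 60
python3 - <<'E'
from h import *
np.set_printoptions(precision=4,suppress=True)
snap('wrist','w11');snap('scene','s11');s=manip.sense(); print(s['tcp_pos'],s['force'])
a=cv2.imread('pics/s11.png')[90:200,190:320];b=cv2.imread('pics/w11.png')[0:240,150:480]
cv2.imwrite('pics/c11.png',np.hstack([cv2.resize(x,(400,360),interpolation=cv2.INTER_CUBIC) for x in (a,b)]))
E
```

```text
t: 11.12
tcp_pos: [0.4277, 0.267, 0.1368]
tool_rot: [0.674, 0.214, -0.673, 0.214]
force: [-0.2, 0.5, -1.9]
finger_gap: 0.245
[0.4261 0.2664 0.1365] [ 0.0106 -1.0875 -1.8727]
```

View pics/c11.png

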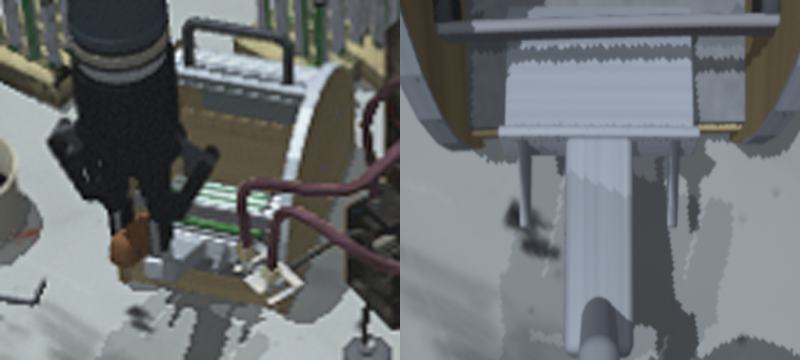

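```bash
python3 -m jog '{"linear":[[0,0,0],[0.7,0,0.5],[1.4,0,0.9],[2.1,0,1.4],[2.9,0,1.9],[3.7,0,2.3],[4.5,0,2.7],[4.5,0,2.7],[4.5,0,2.7]],"twist":[0,0,0,0,0,0,0,0,0],"claw":[-1,-1,-1,-1,-1,-1,-1,-1,-1]}' 20
python3 - <<'E'
from h import *
np.set_printoptions(precision=4,suppress=True)
snap('wrist','w12');snap('scene','s12');s=manip.sense(); print(s['tcp_pos'],s['force'])
R=Ro.from_quat(s['tool_rot']).as_matrix();W=load('w12')
G=s['tcp_pos']+np.array([0,0,.014]); yaw=np.degrees(np.arctan2(-R[1,2],-R[0,2]))
d=s['tcp_pos'][:2]-[.597,.385];print('bin xy',d@[.814,.581],d@[-.581,.814],yaw)
for p in range(6,30,3):
    X=scoop_pts(G,yaw,p,[[.046,0,.005],[-.003,0,.017],[-.003,.042,.017],[-.003,-.042,.017],[-.077,0.0,.017]])
    print(p,proj(W,X)[:,1],proj(W,X)[3,0]-proj(W,X)[2,0])
a=cv2.imread('pics/s12.png')[90:200,190:320];b=cv2.imread('pics/w12.png')[0:240,150:480]
cv2.imwrite('pics/c12.png',np.hstack([cv2.resize(x,(400,360),interpolation=cv2.INTER_CUBIC) for x in (a,b)]))
E
```

```text
t: 11.97
tcp_pos: [0.4044, 0.2509, 0.0906]
tool_rot: [-0.673, -0.214, 0.674, -0.214]
force: [0.1, -0.3, 1.3]
finger_gap: 0.248
[0.4046 0.2511 0.0908] [ 0.1741  0.0966 -0.2781]
bin xy -0.2344149095769236 0.0027725174885568386 35.27980666676983
6 [-100.9507   16.5898   17.4523   17.2384  202.9098] 211.6868158210528
9 [-81.5206  26.8219  27.5863  27.3823 206.3553] 203.3012825367755
12 [-63.0059  37.0256  37.705   37.5101 210.0036] 195.59806465603924
15 [-45.314   47.1873  47.7924  47.6061 213.84  ] 188.5155425266534
18 [-28.3626  57.2968  57.837   57.6585 217.851 ] 181.9990124525077
21 [-12.0787  67.347   67.8302  67.6591 222.0242] 175.99983909028853
24 [  3.6031  77.3332  77.7662  77.602  226.3481] 170.47472184509724
27 [ 18.7409  87.2529  87.6415  87.4837 230.8121] 165.38505947337683
```

View pics/c12.png

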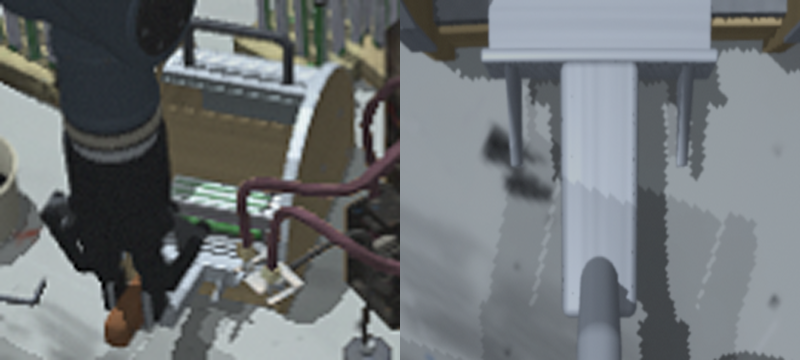

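View pics/w12.png

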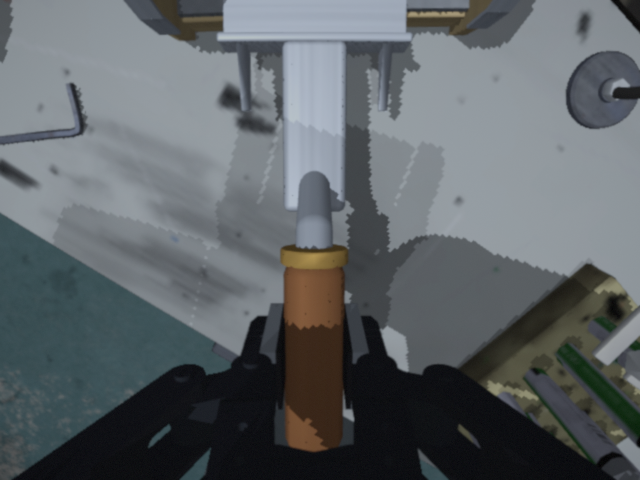

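```bash
python3 -m jog '{"linear":[[0,0,-0.5],[0.1,0,-1],[0.2,0,-1.5],[0.3,0,-2],[0.4,0,-2.5],[0.5,0,-3],[0.65,0,-3.5],[0.75,0,-4],[0.85,0,-4.5],[0.95,0,-5],[0.95,0,-5]],"twist":[0,0,0,0,0,0,0,0,0,0,0],"claw":[-1,-1,-1,-1,-1,-1,-1,-1,-1,-1,-1]}' 40
cat > look.py <<'E'
import sys
from h import *
np.set_printoptions(precision=4,suppress=True)
n=sys.argv[1]
snap('wrist','w'+n);snap('scene','s'+n);snap('top','t'+n);s=manip.sense(); print(s['t'],s['tcp_pos'],s['force'],'q6',s['q'])
R=Ro.from_quat(s['tool_rot']).as_matrix()
yaw=np.degrees(np.arctan2(-R[1,2],-R[0,2]));d=s['tcp_pos'][:2]-[.597,.385];print('bin xy',d@[.814,.581],d@[-.581,.814],'yaw',yaw)
a=cv2.imread('pics/s%s.png'%n)[90:200,190:320];b=cv2.imread('pics/w%s.png'%n)[0:240,150:480]
cv2.imwrite('pics/c%s.png'%n,np.hstack([cv2.resize(x,(400,360),interpolation=cv2.INTER_CUBIC) for x in (a,b)]))
W=load('w'+n);G=s['tcp_pos']+np.array([0,0,.014])
for p in (-6,-3,0,3,6,9,12,15):
    X=scoop_pts(G,yaw,p,[[.046,0,.005],[-.003,0,.017],[-.003,.042,.017],[-.003,-.042,.017],[-.077,0.0,.017]])
    print(p,proj(W,X)[:,1],proj(W,X)[3,0]-proj(W,X)[2,0])
E
python3 look.py 13
```

```text
t: 12.98
tcp_pos: [0.447, 0.2808, 0.0812]
tool_rot: [0.674, 0.214, -0.673, 0.214]
force: [0.7, 0.6, -1.9]
finger_gap: 0.242
13.1333 [0.446  0.2803 0.0813] [ 1.1077  0.6198 -1.5914] q6 [0.3487 0.6294 1.8027 0.     0.7089 1.3038]
bin xy -0.18375085488424686 0.002464233002587195 yaw 35.27712580370958
-6 [-183.9433  -19.1058  -17.7877  -17.8951  194.8352] 252.20066923505914
-3 [-160.0757   -9.238    -8.086    -8.1908  197.2446] 240.40935711323698
0 [-137.5858    0.7294    1.7392    1.6369  199.9291] 229.62522391168892
3 [-116.33     10.757    11.6444   11.5446  202.8691] 219.74921563019274
6 [-96.1796  20.813   21.595   21.4976 206.0463] 210.69387424857516
9 [-77.0201  30.8727  31.5635  31.4683 209.4437] 202.38187024770008
12 [-58.7501  40.9168  41.5285  41.4354 213.0456] 194.74472832497042
15 [-41.2797  50.9304  51.4733  51.3822 216.8372] 187.72172274671135
```

View pics/c13.png

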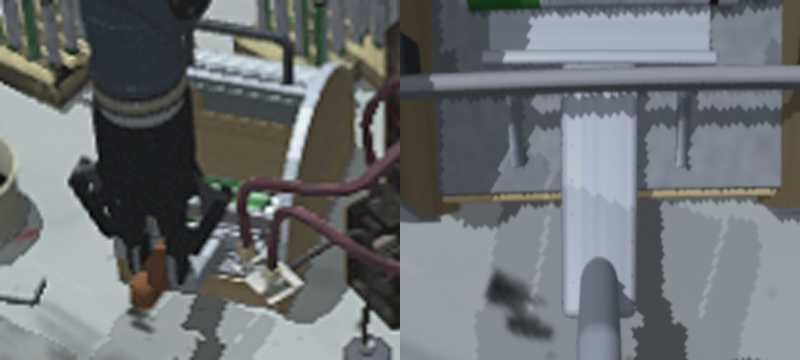

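```bash
python3 -m jog '{"linear":[[0.05,0,-0.3],[0.1,0,-0.6],[0.15,0,-0.9],[0.2,0,-1.2],[0.25,0,-1.4],[0.25,0,-1.4],[0.25,0,-1.4]],"twist":[0,0,0,0,0,0,0],"claw":[-1,-1,-1,-1,-1,-1,-1]}' 40
python3 look.py 14 | head -3
```

```text
t: 13.72
tcp_pos: [0.4576, 0.2885, 0.0787]
tool_rot: [0.674, 0.214, -0.674, 0.214]
force: [-0.2, 0.1, -0.5]
finger_gap: 0.242
13.8667 [0.4575 0.2885 0.0787] [-0.2914 -0.1436 -1.033 ] q6 [0.3557 0.6458 1.7683 0.0002 0.7267 1.3106]
bin xy -0.16961921135879987 0.0024438745896819677 yaw 35.279059818125084
-6 [-187.5583  -22.4672  -21.0933  -21.2677  192.2971] 252.5936497271461
```

View pics/w14.png

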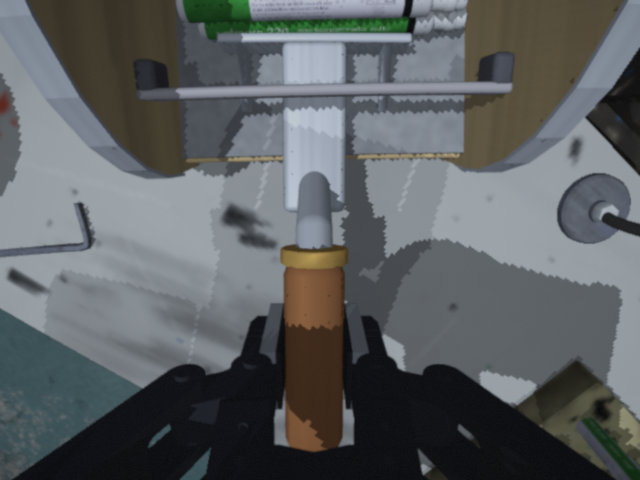

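View pics/c14.png

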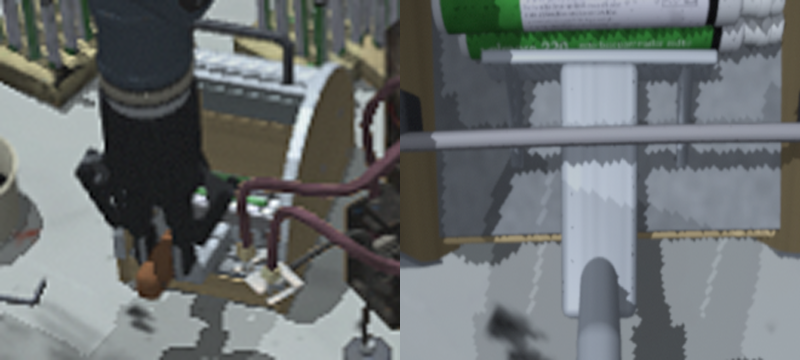

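View pics/t14.png

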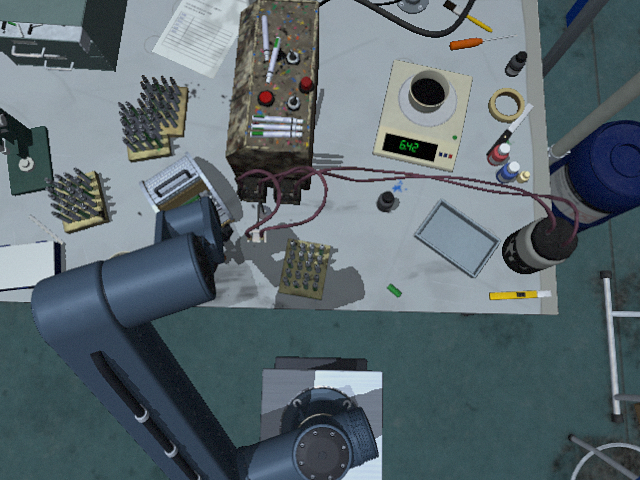

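The stop is against the pile and an upper barrel lies above the front one (v≈10). Next I lever the scoop level over the sill, with a light grip so it turns in the pads.

```bash
python3 -m jog '{"linear":[[0.1,0,0.3],[0.3,0,0.5],[0.5,0,0.7],[0.7,0,0.9],[0.9,0,1.1],[1.1,0,1.25],[1.3,0,1.4],[1.45,0,1.6],[1.45,0,1.6],[1.45,0,1.6]],"twist":[0,0,0,0,0,0,0,0,0,0],"claw":[-1,-1,-1,-1,-1,-1,-1,-1,-1,-1]}' 20
python3 look.py 15
```

```text
t: 14.7
tcp_pos: [0.4472, 0.2803, 0.0659]
tool_rot: [0.677, 0.214, -0.671, 0.214]
force: [1.2, 2.6, 5.9]
finger_gap: 0.246
14.85 [0.4472 0.2803 0.0659] [1.0299 1.5915 6.2248] q6 [0.3478 0.6562 1.813  0.0007 0.6639 1.3024]
bin xy -0.18277761350305202 0.0018235309752182346 yaw 35.26775081022678
-6 [-184.5644  -21.5741  -20.2784  -20.341   192.2316] 250.8912422172739
-3 [-160.6573  -11.5063  -10.3711  -10.4424  194.736 ] 239.217250577484
0 [-138.1273   -1.3599   -0.3618   -0.4409  197.5105] 228.5390441606395
3 [-116.832     8.8281    9.7086    9.6227  200.5356] 218.75888129260284
6 [-96.6433  19.0285  19.8078  19.7158 203.7933] 209.79045987224197
9 [-77.4471  29.2183  29.9104  29.813  207.2668] 201.55746731630214
12 [-59.1422  39.3801  39.9966  39.8943 210.9405] 193.99232273722419
15 [-41.6387  49.5004  50.0514  49.9447 214.7999] 187.03508737381776
```

View pics/w15.png

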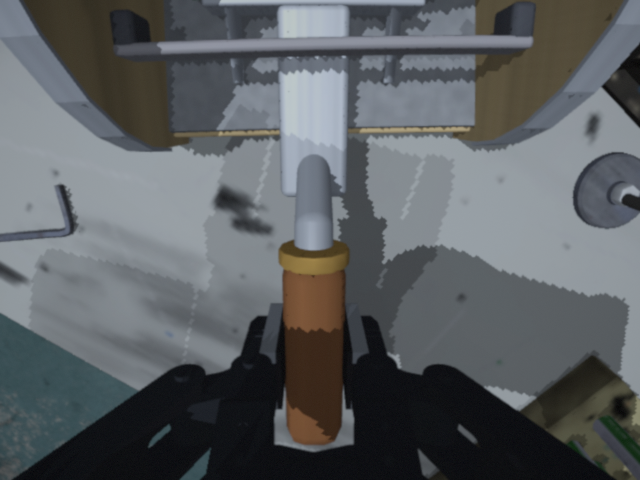

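View pics/c15.png

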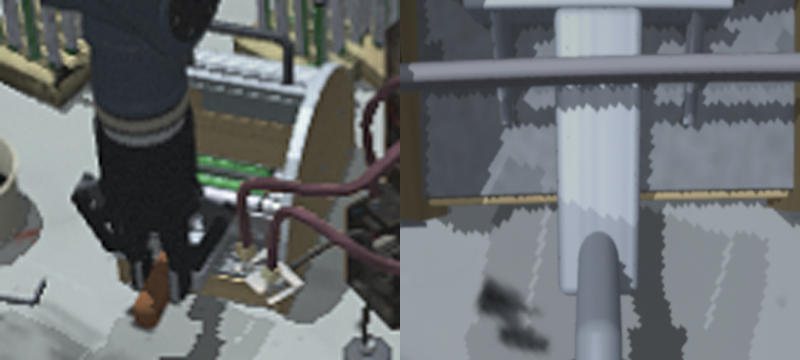

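```bash
python3 -m jog '{"linear":[[0.1,0,0.05],[0.2,0,0.1],[0.2,0,0.1],[0.2,0,0.1],[0,0,0.1],[-0.1,0,0.2],[-0.2,0,0.2],[-0.3,0,0.2],[-0.4,0,0.2],[-0.5,0,0.2],[-0.6,0,0.2],[-0.7,0,0.2],[-0.8,0,0.2],[-0.9,0,0.2],[-0.95,0,0.2],[-0.95,0,0.2],[-0.95,0,0.2]],"twist":[0,0,0,0,0,0,0,0,0,0,0,0,0,0,0,0,0],"claw":[-1,-1,-1,-1,-1,-1,-1,-1,-1,-1,-1,-1,-1,-1,-1,-1,-1]}' 22
python3 look.py 16
```

```text
t: 16.27
tcp_pos: [0.4426, 0.2779, 0.0739]
tool_rot: [0.674, 0.214, -0.674, 0.214]
force: [-0.4, 0.2, -2.6]
finger_gap: 0.242
16.4167 [0.4426 0.2779 0.0738] [ 0.5018  0.6104 -2.4889] q6 [ 0.3466  0.6396  1.8164 -0.      0.6853  1.3016]
bin xy -0.18789906366005354 0.002497593222421104 yaw 35.282766014877176
-6 [-187.8572  -22.7106  -21.3404  -21.5047  192.0731] 252.59645581621635
-3 [-163.769   -12.6841  -11.485   -11.6436  194.5289] 240.77600500214407
0 [-141.0762   -2.5704   -1.5179   -1.671   197.258 ] 229.9655010721353
3 [-119.6348    7.592     8.5184    8.3705  200.2407] 220.06558370380023
6 [-99.3149  17.7724  18.5902  18.4472 203.4587] 210.9885280365294
9 [-80.0009  27.9471  28.6708  28.5325 206.8952] 202.6567709845169
12 [-61.59    38.0974  38.7395  38.6057 210.5342] 195.00163202716607
15 [-43.9911  48.2094  48.7804  48.6508 214.3613] 187.96220457247273
```

View pics/w16.png

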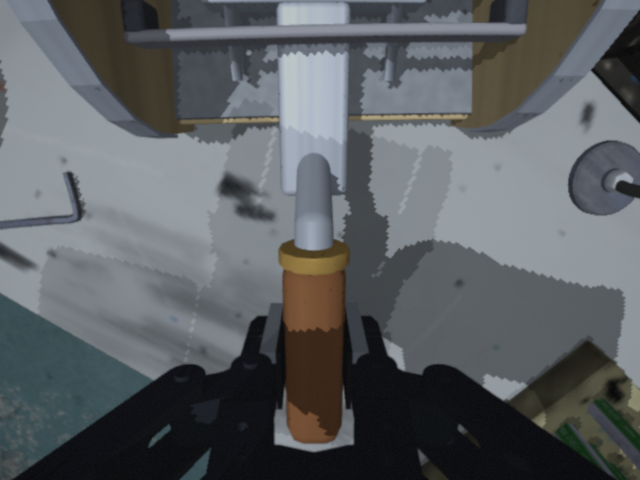

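View pics/c16.png

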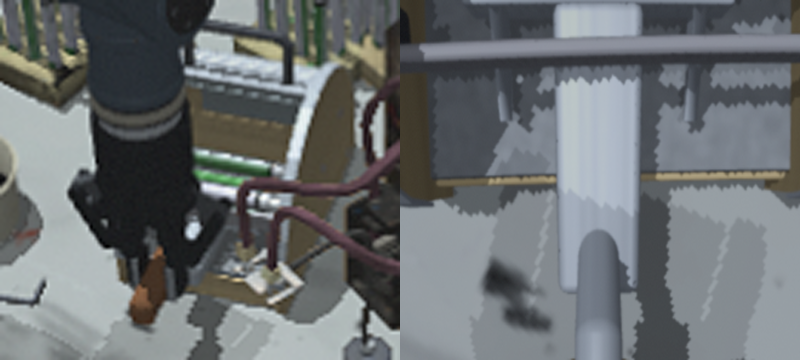

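```bash
python3 -m jog '{"linear":[[0,0,0.2],[0,0,0.5],[0,0,0.8],[0,0,1.0],[0,0,1.2],[0,0,1.4],[0,0,1.6],[0,0,1.8],[0,0,2.0]],"twist":[0,0,0,0,0,0,0,0,0],"claw":[-1,-1,-1,-1,-1,-1,-1,-1,-1]}' 60
python3 look.py 17
```

```text
t: 17.17
tcp_pos: [0.4261, 0.2662, 0.0739]
tool_rot: [0.674, 0.214, -0.674, 0.214]
force: [0.3, -0.7, -2.5]
finger_gap: 0.246
17.3167 [0.426  0.2662 0.0738] [-0.2313  0.0177 -1.8424] q6 [0.3357 0.6241 1.8671 0.     0.6505 1.2908]
bin xy -0.2081907279150624 0.002634320739744767 yaw 35.27738666244973
-6 [-187.8519  -22.6169  -21.2515  -21.4053  192.212 ] 252.69488013254139
-3 [-163.7575  -12.594   -11.3998  -11.5478  194.6647] 240.86544631878257
0 [-141.0598   -2.4835   -1.436    -1.5785  197.3909] 230.04701886268373
3 [-119.6144    7.676     8.5973    8.4601  200.371 ] 220.14009103656576
6 [-99.2912  17.8539  18.6665  18.5342 203.5866] 211.05681417185343
9 [-79.9745  28.0263  28.7448  28.6172 207.0208] 202.7195202096206
12 [-61.5614  38.1746  38.8115  38.6882 210.6577] 195.05943938115885
15 [-43.9607  48.2847  48.8505  48.7314 214.4829] 188.0155890016374
```

View pics/w17.png

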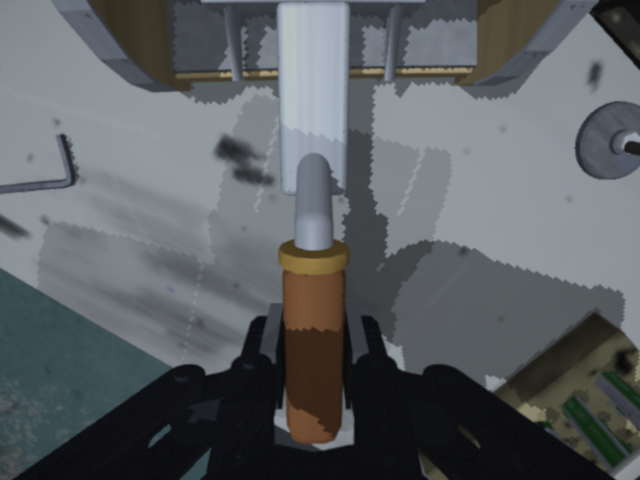

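View pics/c17.png

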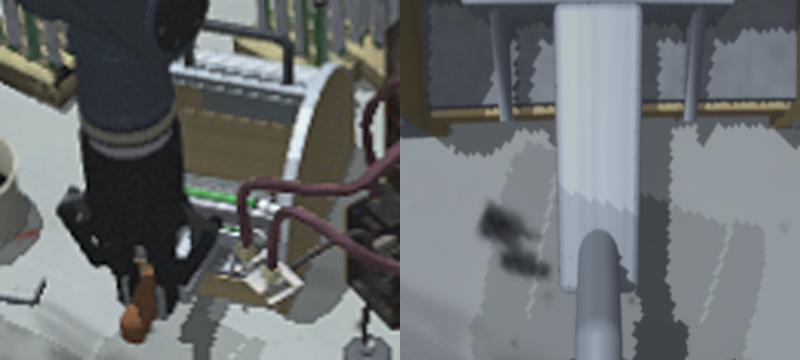

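```bash
python3 -m jog '{"linear":[[0,0,0.3],[0,0,0.6],[0,0,0.9],[0,0,1.2],[0,0,1.5],[0,0,1.8],[0,0,2.1],[0,0,2.4],[0,0,2.7],[0,0,3.0],[0,0,3.0]],"twist":[0,0,0,0,0,0,0,0,0,0,0],"claw":[-1,-1,-1,-1,-1,-1,-1,-1,-1,-1,-1]}' 60
python3 look.py 18 | head -2
```

```text
t: 18.23
tcp_pos: [0.4007, 0.2485, 0.0738]
tool_rot: [-0.673, -0.214, 0.674, -0.214]
force: [0.2, 0.6, -1.9]
finger_gap: 0.246
18.3833 [0.402  0.249  0.0739] [ 0.3335 -0.0742 -2.4685] q6 [0.3177 0.6028 1.9411 0.     0.5971 1.2728]
bin xy -0.23776235972771223 0.0026535031241650448 yaw 35.27984048534257
```

View pics/c18.png

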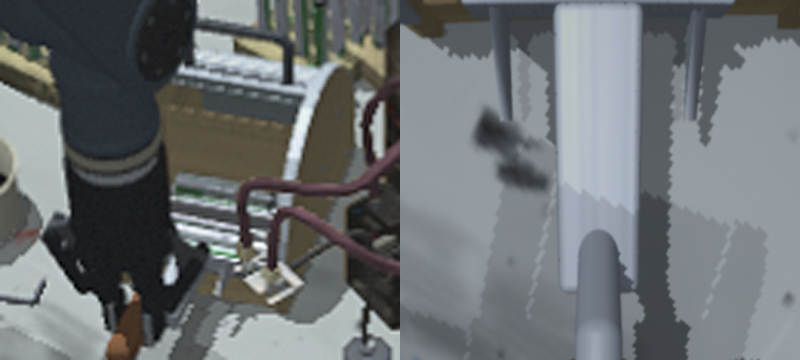

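```bash
python3 -m jog '{"linear":[[0,0,0.3],[0,0,0.6],[0,0,0.9],[0,0,1.2],[0,0,1.5],[0,0,1.8],[0,0,2.1],[0,0,2.4],[0,0,2.7],[0,0,3.0],[0,0,3.4],[0,0,3.8],[0,0,4.2],[0,0,4.6],[0,0,5.0],[0,0,5.3],[0,0,5.5],[0,0,5.5],[0,0,5.5]],"twist":[0,0,0,0,0,0,0,0,0,0,0,0,0,0,0,0,0,0,0],"claw":[-1,-1,-1,-1,-1,-1,-1,-1,-1,-1,-1,-1,-1,-1,-1,-1,-1,-1,-1]}' 60
python3 look.py 19 | head -2
python3 - <<'E'
from h import *
a=cv2.imread('pics/s19.png')[80:220,140:320]
cv2.imwrite('pics/c19b.png',cv2.resize(a,None,fx=4.4,fy=4.2,interpolation=cv2.INTER_CUBIC))
E
```

```text
t: 19.97
tcp_pos: [0.3569, 0.2172, 0.0738]
tool_rot: [0.674, 0.214, -0.674, 0.214]
force: [-0.6, 0.3, -2.7]
finger_gap: 0.244
20.1167 [0.3572 0.2173 0.0738] [-1.3217 -0.6716 -1.9051] q6 [ 0.2779  0.5695  2.0766 -0.      0.4948  1.2329]
bin xy -0.29262950386949727 0.0028517001797955842 yaw 35.28414103740265
```

View pics/c19b.png

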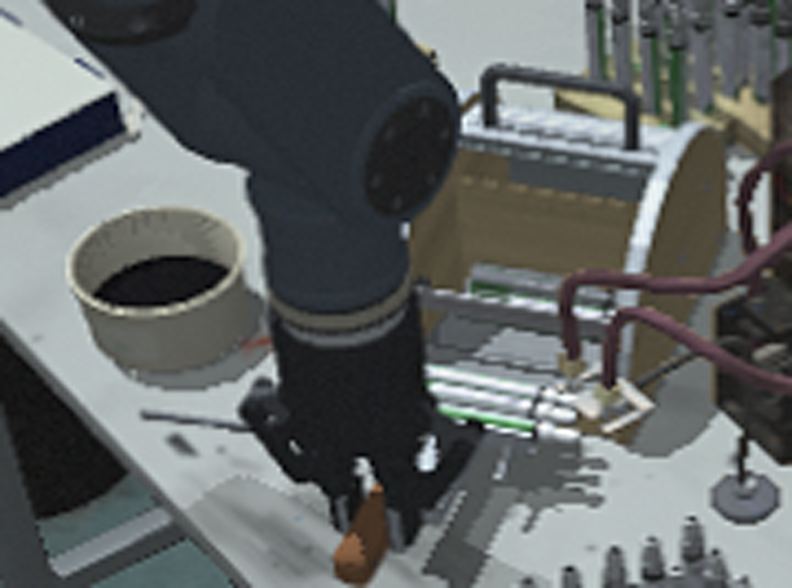

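View pics/t19.png

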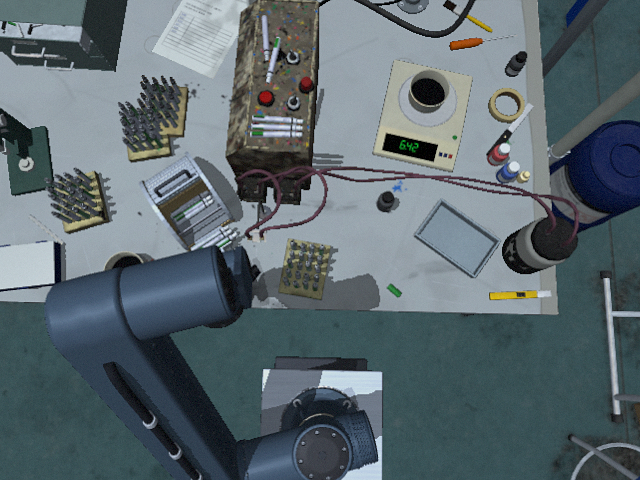

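Run:
```python
from h import *
a=cv2.imread('pics/t19.png')[150:270,140:300]
cv2.imwrite('pics/c19c.png',cv2.resize(a,None,fx=5,fy=5,interpolation=cv2.INTER_CUBIC))
```

```text
(no output)
```

View pics/c19c.png

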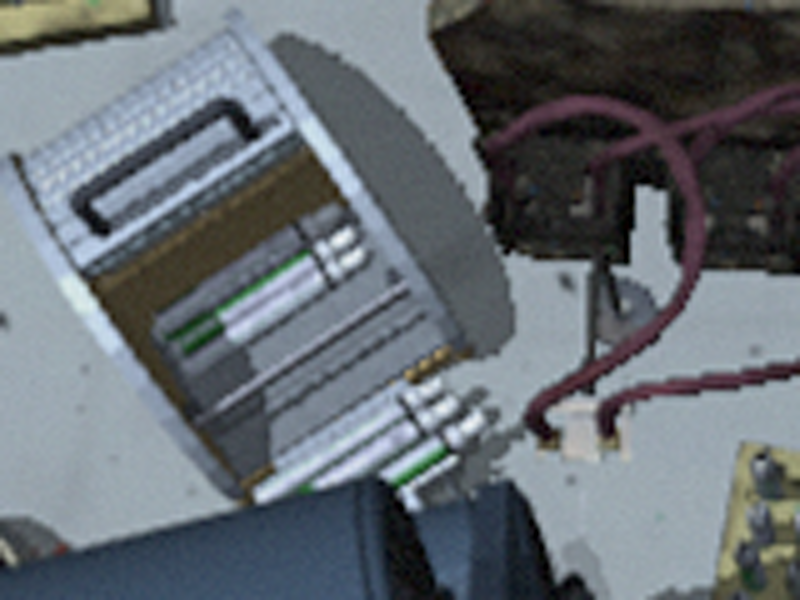

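Three barrels sit in a single layer on the scoop, with tips at about (236,232) in the top view and about 30 mm clear of the hose clip. I'll lift gently.

```bash
python3 -m jog '{"linear":[[-0.4,0,0.1],[-1.2,0,0.2],[-2.2,-0.1,0.3],[-3.4,-0.2,0.4],[-4.7,-0.3,0.5],[-6,-0.4,0.6],[-7.3,-0.5,0.7],[-8.6,-0.6,0.8],[-10,-0.7,0.9],[-11.4,-0.8,1],[-12.8,-0.9,1],[-14.2,-1,1],[-15.6,-1,1],[-17,-1,1],[-18.2,-1,1],[-19.2,-1,1],[-19.8,-1,1],[-20,-1,1],[-20,-1,1]],"twist":[0,0,0,0,0,0,0,0,0,0,0,0,0,0,0,0,0,0,0],"claw":[-1,-1,-1,-1,-1,-1,-1,-1,-1,-1,-1,-1,-1,-1,-1,-1,-1,-1,-1]}' 100
python3 look.py 20
```

```text
t: 21.7
tcp_pos: [0.3427, 0.2195, 0.2743]
tool_rot: [0.674, 0.214, -0.674, 0.214]
force: [-0.5, 0.1, -1.6]
finger_gap: 0.234
21.85 [0.3422 0.2194 0.2732] [-0.7303  0.4218 -2.4089] q6 [ 0.2935  0.1684  1.8886 -0.      1.0862  1.2485]
bin xy -0.3036275193234872 0.01320091386508507 yaw 35.27934319480393
-6 [-183.9123  -20.1645  -18.8486  -18.9746  192.7295] 250.50301883612764
-3 [-160.2148  -10.3219   -9.17     -9.2925  195.1609] 238.8676482138392
0 [-137.8666   -0.3775    0.6337    0.5146  197.8647] 228.21955249745173
3 [-116.7292    9.629    10.5191   10.4031  200.8214] 218.46258589947496
6 [-96.6782  19.6658  20.4514  20.3384 204.013 ] 209.51172236021102
9 [-77.6026  29.7078  30.4029  30.2928 207.4225] 201.2916723695369
12 [-59.4037  39.7357  40.3522  40.2447 211.0344] 193.73567717584388
15 [-41.9939  49.7342  50.2823  50.1774 214.834 ] 186.78445988674687
```

View pics/w20.png

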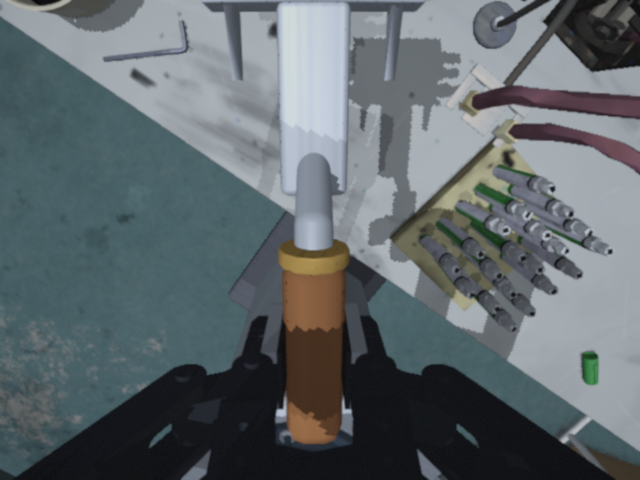

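View pics/s20.png

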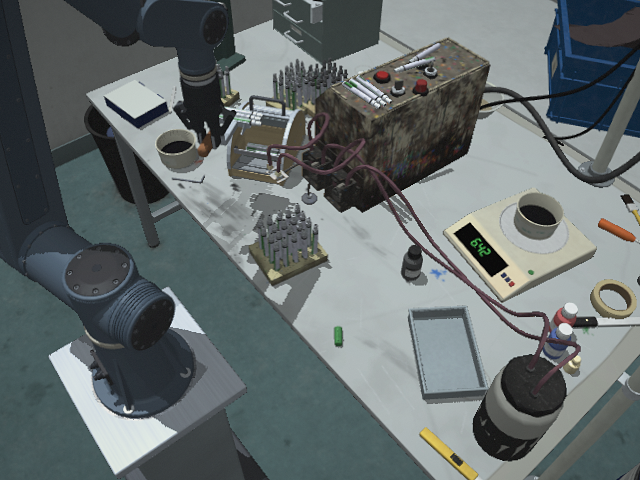

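```bash
python3 -m jog '{"linear":[[0,0.3,0.1],[0,0.8,0.3],[0,1.7,0.6],[0,2.8,1.0],[0,4.2,1.5],[0,5.5,2.0],[0,6.9,2.5],[0,8.3,3.0],[0,9.7,3.5],[0,11.05,4.0],[0,12.4,4.45],[0,13.8,4.95],[0,15.2,5.45],[0,16.6,5.95],[0,17.9,6.4],[0,19.3,6.9],[0,20.7,7.4],[0,22.1,7.9],[0,23.4,8.4],[0,24.8,8.9]],"twist":[0.01,0.026,0.053,0.088,0.13,0.174,0.218,0.26,0.304,0.348,0.39,0.434,0.478,0.52,0.564,0.607,0.65,0.694,0.737,0.78],"claw":[-1,-1,-1,-1,-1,-1,-1,-1,-1,-1,-1,-1,-1,-1,-1,-1,-1,-1,-1,-1]}' 100
python3 -m jog '{"linear":[[0,1.3,-0.6],[0,2.65,-1.25],[0,4.0,-1.85],[0,5.3,-2.5],[0,6.6,-3.1],[0,7.95,-3.7],[0,9.3,-4.35],[0,10.6,-5],[0,11.75,-5.5],[0,12.7,-5.95],[0,13.4,-6.3],[0,14,-6.55],[0,14.35,-6.75],[0,14.5,-6.8],[0,14.5,-6.8],[0,14.5,-6.8]],"twist":[0.043,0.087,0.13,0.173,0.217,0.26,0.304,0.347,0.385,0.416,0.44,0.458,0.47,0.475,0.475,0.475],"claw":[-1,-1,-1,-1,-1,-1,-1,-1,-1,-1,-1,-1,-1,-1,-1,-1]}' 100
python3 look.py 21 | head -2
```

```text
t: 23.52
tcp_pos: [0.4137, -0.0356, 0.2743]
tool_rot: [0.705, -0.059, -0.704, -0.059]
force: [-0.4, 0.2, -2.1]
finger_gap: 0.236
t: 24.85
tcp_pos: [0.4566, -0.1879, 0.2738]
tool_rot: [-0.671, 0.222, 0.672, 0.222]
force: [-0.2, 0.3, -1.7]
finger_gap: 0.234
25.0 [ 0.4567 -0.1879  0.2738] [-0.068   0.1948 -3.1152] q6 [-0.6171  0.2966  1.7008  0.0001  1.1444  1.5922]
bin xy -0.4470840810727949 -0.3848030355072532 yaw -36.587165939429624
```

View pics/s21.png

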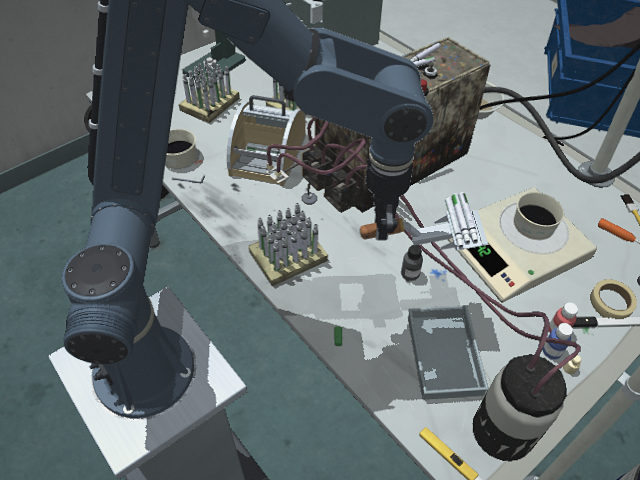

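View pics/t21.png

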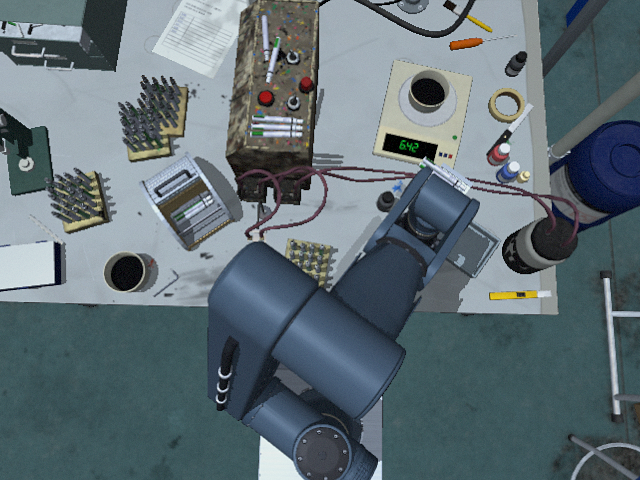

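View pics/w21.png

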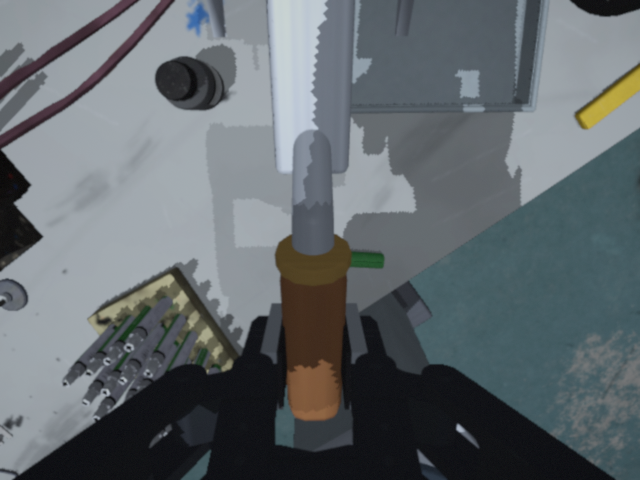

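Run:
```python
from h import *
np.set_printoptions(precision=1,suppress=True)
W=load('w21');S=load('s21');st=manip.sense();R=Ro.from_quat(st['tool_rot']).as_matrix()
G=st['tcp_pos']+np.array([0,0,.0137]); yaw=np.degrees(np.arctan2(-R[1,2],-R[0,2]))
for p in range(-30,4,3):
    X=scoop_pts(G,yaw,p,[[-.077,0.0,.017],[-.086,0,.062],[-.164,0,.062]])
    Y=scoop_pts(G,yaw,p,[[.056,.042,0],[.056,-.042,0],[-.077,0,.017]])
    print(p,proj(W,X)[:,1],proj(S,Y).ravel())
a=cv2.imread('pics/s21.png')[170:280,340:520]
cv2.imwrite('pics/c21.png',cv2.resize(a,None,fx=4.4,fy=4.4,interpolation=cv2.INTER_CUBIC))
```

```text
-30 [184.3 312.4 408. ] [477.9 191.  488.8 225.  411.4 228.5]
-27 [183.7 305.1 412.3] [478.  194.7 488.8 228.6 411.  229.6]
-24 [183.6 298.1 416.4] [477.8 198.3 488.5 232.3 410.6 230.7]
-21 [184.  291.3 420.4] [477.3 202.  487.9 235.8 410.  231.8]
-18 [184.7 284.8 424.4] [476.6 205.6 487.  239.4 409.4 232.8]
-15 [185.9 278.7 428.2] [475.6 209.2 485.9 242.9 408.7 233.9]
-12 [187.4 272.9 431.9] [474.3 212.7 484.5 246.4 407.9 234.9]
-9 [189.3 267.5 435.4] [472.8 216.2 482.8 249.9 407.1 235.9]
-6 [191.4 262.4 438.8] [471.1 219.6 480.9 253.3 406.1 236.9]
-3 [193.9 257.8 442. ] [469.1 223.  478.8 256.6 405.2 237.8]
0 [196.6 253.5 445.1] [467.  226.3 476.4 259.8 404.1 238.7]
3 [199.6 249.6 447.9] [464.6 229.5 473.9 263.  403.  239.6]
```

View pics/c21.png

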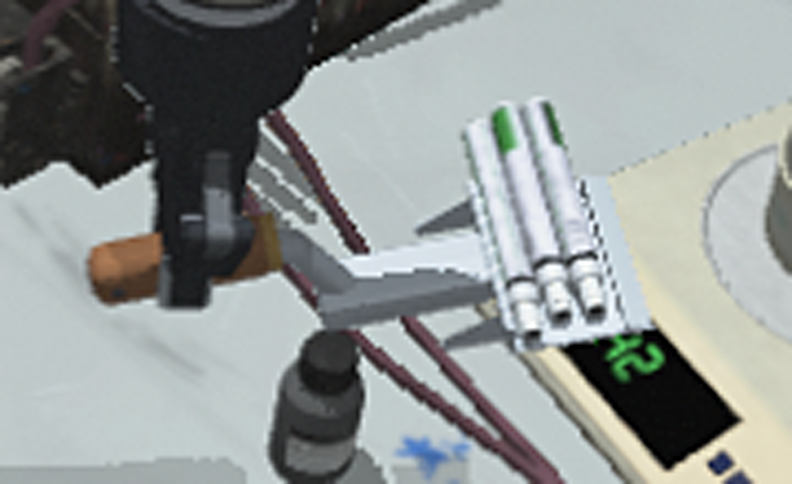

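Run:
```python
from h import *
np.set_printoptions(precision=3,suppress=True)
S=load('scene0');T=load('top0')
print(tri(T,(553,238),S,(533,383)))   # lid centre
P=plane(T,[(505,250),(515,262),(530,271)],.0);print('base edge',P)
P=plane(S,[(478,440),(500,456)],.0);print(P)
for x,y in [(34,-147),(-10,-164),(-147,-105)]:
    print((x,y),.511+.803*x/1e3+.596*y/1e3,-.361-.596*x/1e3+.803*y/1e3)
```

```text
(array([ 0.482, -0.551,  0.195]), np.float64(0.001881595332450199))
base edge [[ 0.486 -0.501  0.   ]
 [ 0.452 -0.527  0.   ]
 [ 0.428 -0.567  0.   ]]
[[ 0.428 -0.534  0.   ]
 [ 0.437 -0.583  0.   ]]
(34, -147) 0.45069000000000004 -0.499305
(-10, -164) 0.40522600000000003 -0.48673199999999994
(-147, -105) 0.330379 -0.357703
```

```bash
python3 -m jog '{"linear":[[0,0.3,0.1],[0,0.9,0.2],[0,1.8,0.4],[0,2.9,0.6],[0,4.1,0.9],[0,5.4,1.2],[0,6.7,1.5],[0,8,1.8],[0,9.3,2.1],[0.3,10.5,2.4],[1,11.6,2.6],[2,12.5,2.8],[3.2,13.2,2.9],[4.5,13.6,3],[6,13.7,3],[7.5,13.7,3],[9,13.7,3],[10.5,13.7,3],[12,13.7,3]],"twist":[0,0,0,0,0,0,0,0,0,0,0,0,0,0,0,0,0,0,0],"claw":[-1,-1,-1,-1,-1,-1,-1,-1,-1,-1,-1,-1,-1,-1,-1,-1,-1,-1,-1]}' 100
python3 -m jog '{"linear":[[1.5,0,0],[3,0,0],[4.4,0,0],[5.7,0,0],[6.9,0,0],[7.9,0,0],[8.6,0,0],[9,0,0],[9.2,0,0],[9.2,0,0]],"twist":[0,0,0,0,0,0,0,0,0,0],"claw":[-1,-1,-1,-1,-1,-1,-1,-1,-1,-1]}' 100
python3 look.py 22 | head -2
python3 - <<'E'
from h import *
a=cv2.imread('pics/s22.png')[270:430,360:560]
cv2.imwrite('pics/c22.png',cv2.resize(a,None,fx=4,fy=3.7,interpolation=cv2.INTER_CUBIC))
E
```

```text
t: 26.58
tcp_pos: [0.3503, -0.2814, 0.1534]
tool_rot: [0.671, -0.223, -0.671, -0.222]
force: [-0.5, -0.2, -1.7]
finger_gap: 0.237
t: 27.42
tcp_pos: [0.3509, -0.2808, 0.0618]
tool_rot: [0.671, -0.222, -0.671, -0.222]
force: [0.4, 0.1, -2.2]
finger_gap: 0.236
27.5667 [ 0.3512 -0.2808  0.0623] [ 1.0005 -0.523  -2.1329] q6 [-0.9239  0.6129  2.0046 -0.0001  0.523   1.2861]
bin xy -0.5869216367639288 -0.3991964663020104 yaw -36.62003534478672
```

View pics/c22.png

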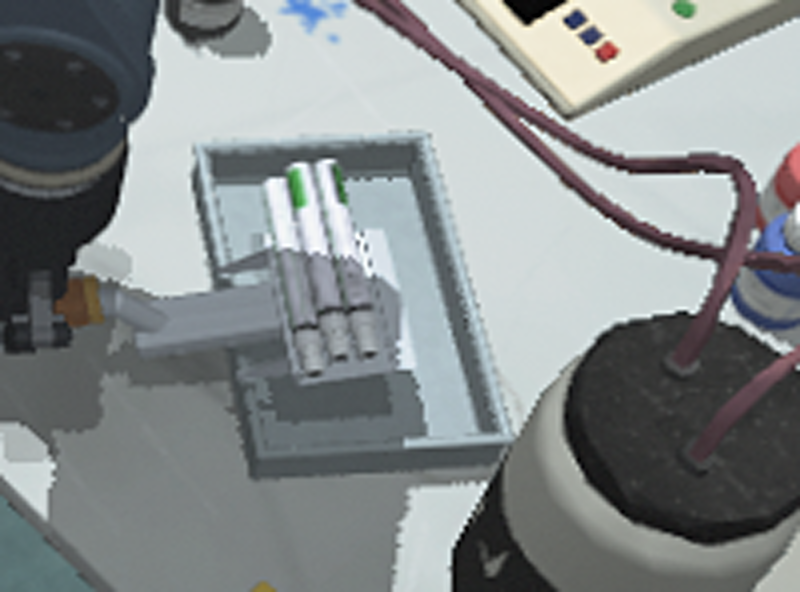

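View pics/w22.png

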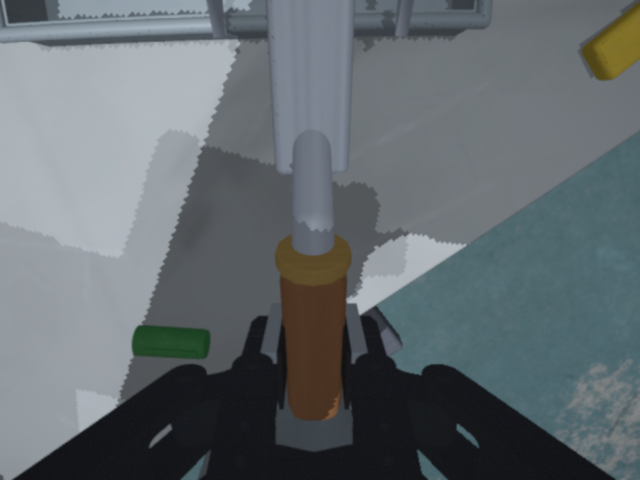

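View pics/t22.png

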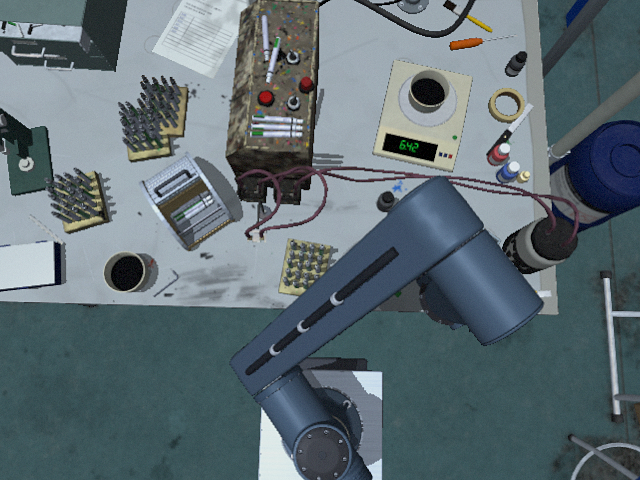

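```bash
python3 -m jog '{"linear":[[0,0.3,0],[0,0.9,0],[0,1.7,0],[0,2.7,0],[0,3.7,0],[0,4.6,0],[0,5.2,0],[0,5.6,0],[0,5.8,0],[0,5.8,0],[0,5.8,0]],"twist":[0,0,0,0,0,0,0,0,0,0,0],"claw":[-1,-1,-1,-1,-1,-1,-1,-1,-1,-1,-1]}' 100
python3 -m jog '{"linear":[[0,-0.7,0],[0,-2.1,0],[0,-4.2,0],[0,-7,0],[0,-4,0],[0,-1.4,0],[0,0.2,0],[0,0.8,0],[0,0.8,0],[0,0.8,0]],"twist":[0,0,0,0,0,0,0,0,0,0],"claw":[-1,-1,-1,-1,-1,-1,-1,-1,-1,-1]}' 100
python3 look.py 23 | head -2
python3 - <<'E'
from h import *
a=cv2.imread('pics/s23.png')[270:430,360:560]
cv2.imwrite('pics/c23.png',cv2.resize(a,None,fx=4,fy=3.7,interpolation=cv2.INTER_CUBIC))
E
```

```text
t: 28.48
tcp_pos: [0.3163, -0.3269, 0.0618]
tool_rot: [-0.671, 0.222, 0.671, 0.222]
force: [-0.3, 0.2, -1.5]
finger_gap: 0.239
t: 29.32
tcp_pos: [0.3116, -0.3326, 0.0618]
tool_rot: [-0.671, 0.222, 0.671, 0.223]
force: [0.3, -0.0, -1.7]
finger_gap: 0.236
29.4667 [ 0.3117 -0.3324  0.0618] [ 0.2317  0.4662 -1.9889] q6 [-1.0636  0.6176  1.9885  0.0003  0.5366  1.1456]
bin xy -0.649005669347668 -0.4181802498278329 yaw -36.59238103347176
```

View pics/c23.png

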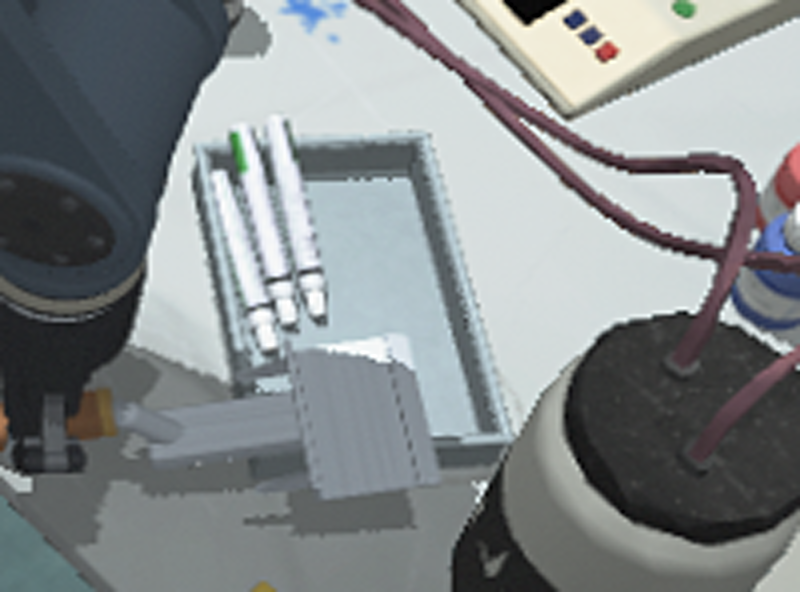

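```bash
python3 -m jog '{"linear":[[0,0.3,0],[0,0.3,0],[0,0.3,0]],"twist":[0,0,0],"claw":[-1,-1,-1]}' 100
python3 look.py 24 | head -2
python3 - <<'E'
from h import *
a=cv2.imread('pics/s24.png')[280:400,390:510]
cv2.imwrite('pics/c24.png',cv2.resize(a,None,fx=6,fy=5,interpolation=cv2.INTER_CUBIC))
b=cv2.imread('pics/t24.png')[180:290,400:520]
cv2.imwrite('pics/c24t.png',cv2.resize(b,None,fx=6,fy=5,interpolation=cv2.INTER_CUBIC))
E
```

```text
t: 29.72
tcp_pos: [0.3099, -0.3358, 0.0618]
tool_rot: [0.671, -0.222, -0.671, -0.222]
force: [-0.1, 1.1, -1.0]
finger_gap: 0.235
29.8667 [ 0.3099 -0.3358  0.0618] [-0.0987  0.0328 -0.9419] q6 [-1.0709  0.6181  1.9861  0.0001  0.5375  1.1391]
bin xy -0.652503995469503 -0.419883885285035 yaw -36.626562894963705
```

View pics/c24.png

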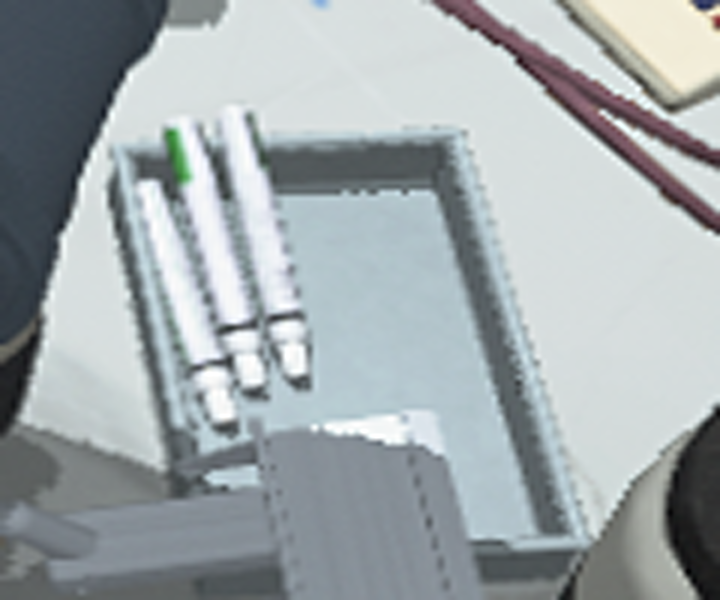

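View pics/c24t.png

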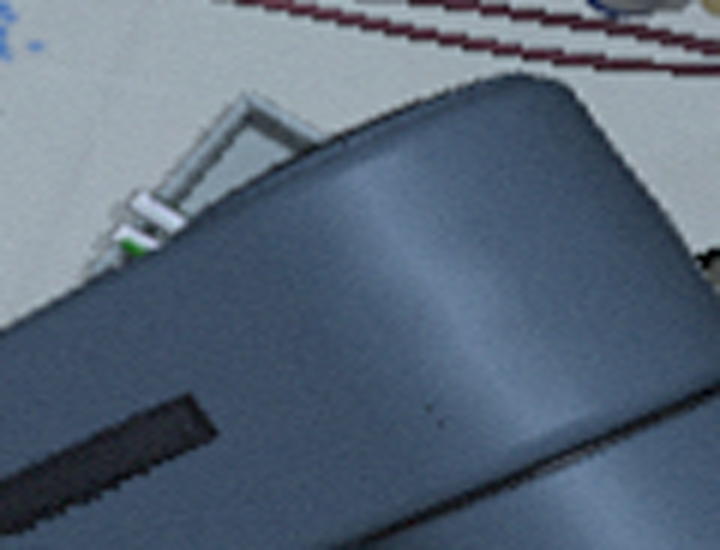

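Run:
```python
from h import *
np.set_printoptions(precision=4,suppress=True)
S=load('s24')
C=np.array([.511,-.361,.012]);ex=np.array([.803,-.596,0]);ey=np.array([.596,.803,0])
c=lambda p:(390+p[0]/6,280+p[1]/5)
for n,b,t in [('1',(148,185),(225,428)),('2',(178,122),(255,392)),('3',(235,110),(297,383))]:
    A=plane(S,[c(t)],.011)[0]; o,d=ray(S,[c(b)]);d=d[0]/np.linalg.norm(d[0])
    w=o-A;bb=w@d;disc=bb**2-(w@w-.118**2)
    f=lambda P:np.array([(P-C)@ex,(P-C)@ey,P[2]])
    for s in ([1,-1] if disc>0 else [0]):
        B=o+d*(-bb+s*np.sqrt(max(disc,0)));M=(A+B)/2
        print(n,'tip',f(A),'base',f(B),'mid',f(M),np.linalg.norm(M-C),disc)
```

```text
1 tip [-0.0386 -0.0299  0.011 ] base [-0.0481  0.0877  0.0128] mid [-0.0433  0.0289  0.0119] 0.05206456126344665 0.0034400559233542793
1 tip [-0.0386 -0.0299  0.011 ] base [-0.071   0.0258  0.1098] mid [-0.0548 -0.0021  0.0604] 0.07314843434619399 0.0034400559233542793
2 tip [-0.0255 -0.0139  0.011 ] base [-0.0403  0.0979  0.0459] mid [-0.0329  0.042   0.0285] 0.05583107356713621 0.0008564191217699246
2 tip [-0.0255 -0.0139  0.011 ] base [-0.0523  0.066   0.0936] mid [-0.0389  0.0261  0.0523] 0.061777915459724095 0.0008564191217699246
3 tip [-0.0101 -0.0104  0.011 ] base [-0.0197  0.1007  0.0496] mid [-0.0149  0.0451  0.0303] 0.0509506741615723 0.0007364973276926534
3 tip [-0.0101 -0.0104  0.011 ] base [-0.0317  0.0711  0.0935] mid [-0.0209  0.0304  0.0523] 0.05459682365654722 0.0007364973276926534
```

All three barrels are in the tray, though two lean on the far rim with their middles about 51–56 mm from its centre. I'll put the scoop back first, then nudge those two in.

```bash
python3 -m jog '{"linear":[[-2,0,0],[-4.5,0,0],[-7,0,0],[-9.5,0,0],[-11.5,0,0],[-12,0,0],[-12,0,0],[-12,0,0],[-12,0,0],[-12,0,0],[-12,0,0],[-12,0,0],[-12,0,0],[-12,0,0],[-12,0,0],[-12,0,0]],"twist":[0,0,-0.1,-0.22,-0.34,-0.46,-0.58,-0.7,-0.82,-0.94,-1.06,-1.18,-1.3,-1.42,-1.546,-1.546],"claw":[-1,-1,-1,-1,-1,-1,-1,-1,-1,-1,-1,-1,-1,-1,-1,-1]}' 100
python3 look.py 25 | head -2
```

```text
t: 31.2
tcp_pos: [0.3097, -0.3357, 0.1817]
tool_rot: [-0.635, -0.31, 0.635, -0.31]
force: [0.2, 0.1, -2.1]
finger_gap: 0.237
31.35 [ 0.3098 -0.3358  0.1818] [ 0.6323 -0.1062 -1.9671] q6 [-1.071   0.3825  1.8953 -0.      0.8636 -0.4041]
bin xy -0.6525703078817683 -0.41992495426529153 yaw 51.792154658658056
```

View pics/s25.png

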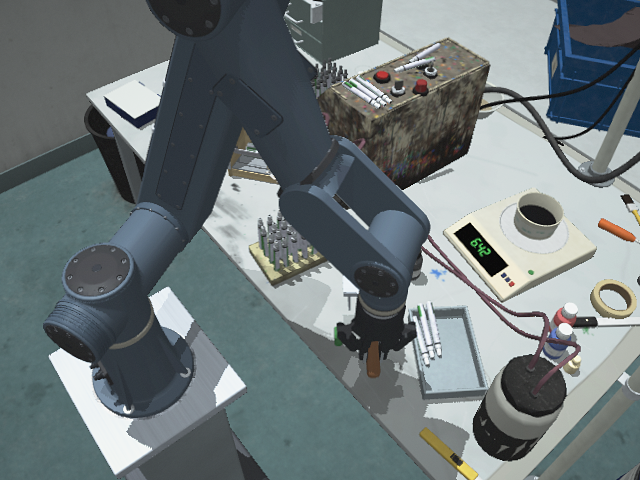

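```bash
python3 -m jog '{"linear":[[0,0,-1.5],[0,0,-4],[0,0,-7],[0,-0.2,-10],[0,-0.4,-13],[0,-0.6,-16],[0,-0.6,-19],[1,-0.6,-22],[3,-0.6,-24],[5.5,-0.6,-24.3],[8,-0.6,-24.3],[10.5,-0.6,-24.3],[12.5,-0.6,-24.3],[14,-0.6,-24.3],[14.8,-0.6,-24.3],[15.1,-0.6,-24.3],[15.1,-0.6,-24.3]],"twist":[0,0,0,0,0,0,0,0,0,0,0,0,0,0,0,0,0],"claw":[-1,-1,-1,-1,-1,-1,-1,-1,-1,-1,-1,-1,-1,-1,-1,-1,-1]}' 100
python3 look.py 26 | head -2
python3 - <<'E'
from h import *
a=cv2.imread('pics/s26.png')[210:400,290:490]
cv2.imwrite('pics/c26.png',cv2.resize(a,None,fx=4,fy=3,interpolation=cv2.INTER_CUBIC))
E
```

```text
t: 32.77
tcp_pos: [0.4548, -0.1408, 0.0304]
tool_rot: [-0.636, -0.31, 0.636, -0.309]
force: [-0.6, 0.5, -1.1]
finger_gap: 0.233
32.9167 [ 0.4555 -0.1412  0.0317] [-0.1801  0.1542 -1.9235] q6 [-0.5355  0.6925  1.9487 -0.      0.4985  0.129 ]
bin xy -0.4208785067984854 -0.34611816191867456 yaw 51.929444456681175
```

View pics/c26.png

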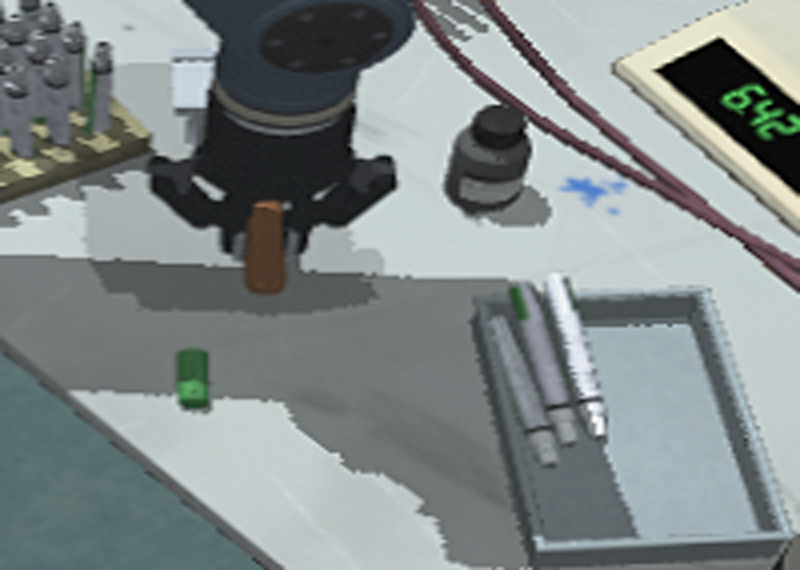

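View pics/w26.png

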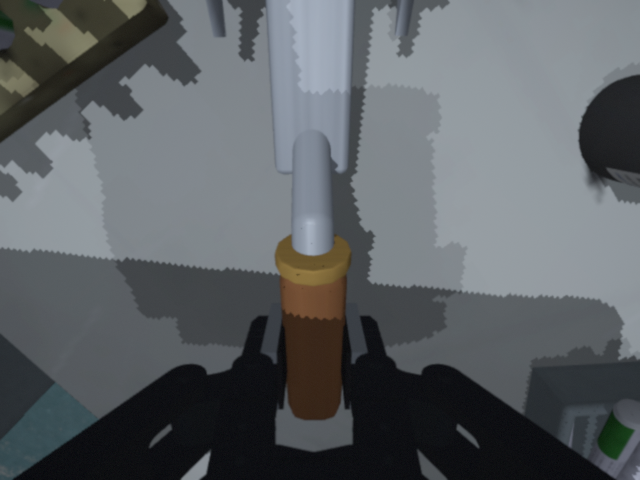

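```bash
python3 -m jog '{"linear":[[0.2,0,0],[0.4,0,0],[0.6,0,0],[0.6,0,0]],"twist":[0,0,0,0],"claw":[-1,-1,-1,-1]}' 60
python3 look.py 27 | head -1
```

```text
t: 33.25
tcp_pos: [0.4549, -0.1408, 0.0248]
tool_rot: [0.636, 0.31, -0.636, 0.31]
force: [0.7, -0.3, -1.9]
finger_gap: 0.234
33.4 [ 0.4549 -0.1408  0.0248] [ 0.4274  0.2445 -1.7109] q6 [-0.5354  0.7068  1.9509 -0.      0.4838  0.1286]
```

```bash
python3 -m jog '{"linear":[[0.2,0,0],[0.4,0,0],[0.6,0,0],[0.6,0,0]],"twist":[0,0,0,0],"claw":[-1,-1,-1,-1]}' 40
python3 look.py 28 | head -1
```

```text
t: 33.73
tcp_pos: [0.455, -0.1411, 0.02]
tool_rot: [0.636, 0.309, -0.635, 0.31]
force: [-2.9, -1.2, 13.2]
finger_gap: 0.237
33.8833 [ 0.455  -0.1411  0.0201] [-2.6654 -0.7034 12.7087] q6 [-0.5358  0.7166  1.9525  0.      0.471   0.1282]
```

Contact with the table (about 13 N). I'll back off 1 mm and open slowly.

```bash
python3 -m jog '{"linear":[[-0.1,0,0],[-0.1,0,0],[-0.1,0,0],[-0.1,0,0],[-0.1,0,0],[-0.1,0,0],[-0.1,0,0]],"twist":[0,0,0,0,0,0,0],"claw":[-0.4,-0.3,-0.2,0,0.2,0.2,0.2]}' 20
python3 look.py 29 | head -1
```

```text
t: 34.47
tcp_pos: [0.4548, -0.1407, 0.0196]
tool_rot: [-0.636, -0.31, 0.636, -0.31]
force: [0.2, -0.7, 0.6]
finger_gap: 0.597
34.6167 [ 0.4549 -0.1408  0.0197] [ 0.0904  0.6961 -0.1554] q6 [-0.5354  0.7176  1.9521 -0.      0.472   0.1286]
```

View pics/w29.png

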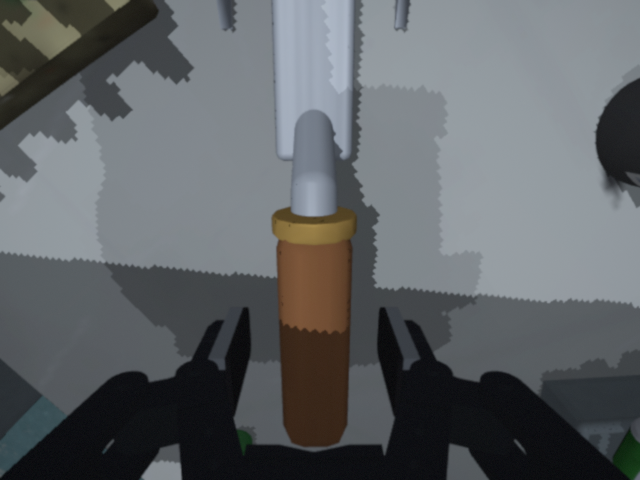

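```bash
python3 -m jog '{"linear":[[-2,0,0],[-5,0,0],[-8.5,0,0],[-12,0,0],[-13,3,0.5],[-13,6,1],[-13,9,1.5],[-13,12,2],[-13,14.3,2.1],[-13,14.6,2.1],[-13,14.6,2.1],[-13,14.6,2.1]],"twist":[0,0,0,0,0,0,0,0,0,0,0,0],"claw":[0.2,0.2,0.2,0.2,-0.8,-0.8,-0.8,-0.8,-0.8,-0.8,-0.8,-0.8]}' 20
python3 look.py 30 | head -1
```

```text
t: 35.62
tcp_pos: [0.5555, -0.2461, 0.1491]
tool_rot: [-0.635, -0.311, 0.636, -0.309]
force: [0.3, 0.2, 0.6]
finger_gap: 0.099
35.7667 [ 0.5556 -0.2459  0.1495] [0.1699 0.2437 0.3611] q6 [-0.6004  0.6053  1.5508  0.      0.9879  0.0629]
```

View pics/w30.png

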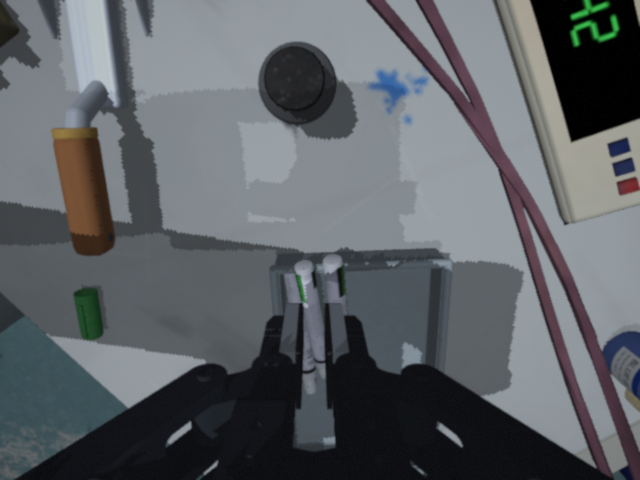

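View pics/s30.png

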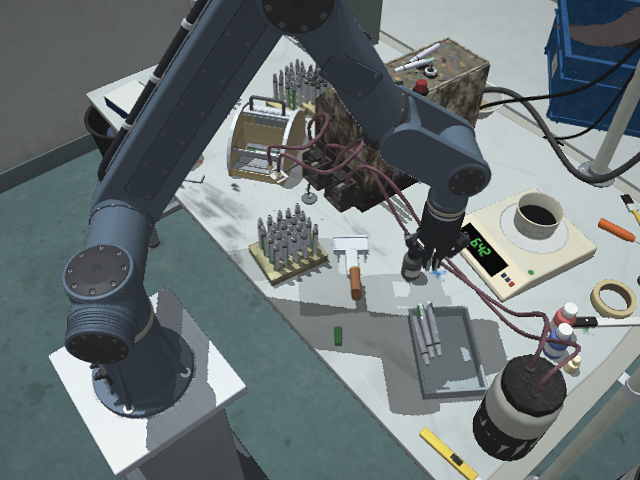

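Run:
```python
from h import *
np.set_printoptions(precision=4,suppress=True)
W=load('w30');st=manip.sense();R=Ro.from_quat(st['tool_rot']).as_matrix();t=st['tcp_pos']
P=plane(W,[(305,264),(333,258)],.047);print(P,100*(P-t)@R)
C=np.array([.511,-.361,.012]);ex=np.array([.803,-.596,0]);ey=np.array([.596,.803,0])
print([( (p-C)@ex,(p-C)@ey) for p in P])
r=plane(W,[(272,262),(450,258)],.035);print('rim',100*(r-t)@R)
print(proj(W,[[t[0],t[1],.04]]))
```

```text
[[ 0.5417 -0.2534  0.047 ]
 [ 0.559  -0.2615  0.047 ]] [[10.2559 -0.6045  1.4424]
 [10.2513  1.2559  1.0158]]
[(np.float64(-0.039486341496191166), np.float64(0.10474376213616694)), (np.float64(-0.020782456060965186), np.float64(0.10854695099743603))]
rim [[11.4615 -2.9395  1.7616]
 [11.4317  9.4941  1.4687]]
[[314.4374 240.1635]]
```

```bash
python3 -m jog '{"linear":[[2,0.3,-0.8],[5,0.3,-0.8],[8,0.3,-0.8],[10,0.3,-0.8],[10.7,0.3,-0.8],[10.7,0.3,-0.8],[10.7,0.3,-0.4],[10.7,0.3,0],[10.7,0.3,0.3],[10.7,0.3,0.6],[10.7,0.3,0.9],[10.7,0.3,1.2],[10.7,0.3,1.5],[10.7,0.3,1.7],[10.7,0.3,1.7]],"twist":[0,0,0,0,0,0,0,0,0,0,0,0,0,0,0],"claw":[-0.8,-0.8,-0.8,-0.8,-0.8,-0.8,-0.8,-0.8,-0.8,-0.8,-0.8,-0.8,-0.8,-0.8,-0.8]}' 20
python3 look.py 31 | head -1
python3 - <<'E'
from h import *
a=cv2.imread('pics/s31.png')[270:430,380:540]
cv2.imwrite('pics/c31.png',cv2.resize(a,None,fx=4,fy=3.6,interpolation=cv2.INTER_CUBIC))
E
```

```text
t: 37.02
tcp_pos: [0.5485, -0.263, 0.0428]
tool_rot: [-0.636, -0.31, 0.636, -0.31]
force: [0.6, -0.2, 0.7]
finger_gap: 0.1
37.1667 [ 0.5488 -0.2625  0.0427] [-0.2775  0.0589  0.6198] q6 [-0.6297  0.7625  1.6056  0.0001  0.7737  0.0343]
```

View pics/c31.png

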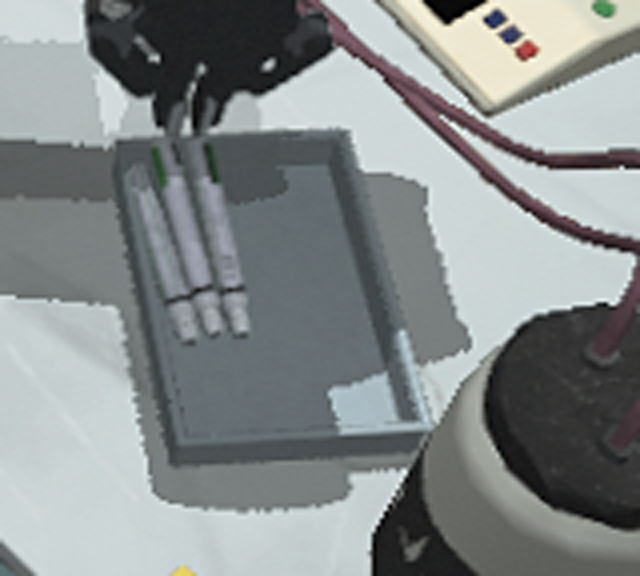

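View pics/w31.png

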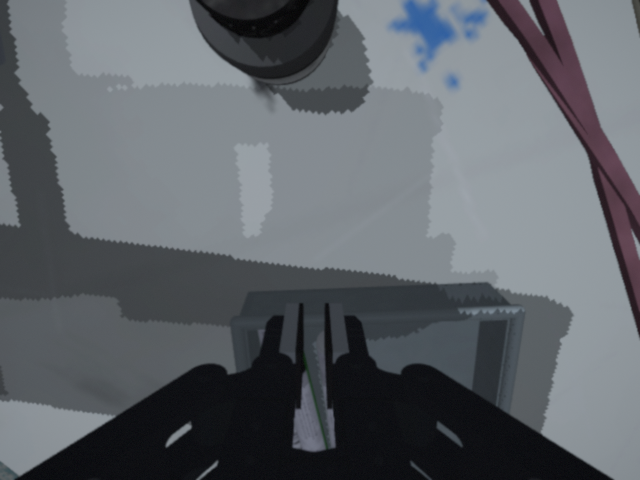

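```bash
python3 -m jog '{"linear":[[-2,0,-0.5],[-6,0,-1],[-10,0,-2],[-14,-3,-3],[-17,-6,-4],[-17,-9,-4],[-17,-12,-4],[-17,-15,-4],[-17,-18,-4],[-17,-20,-4],[-17,-20,-4],[-17,-20,-4]],"twist":[0,0,0,0,0,0,0,0,0,0,0,0],"claw":[-0.8,-0.8,-0.8,-0.8,-0.8,-0.8,-0.8,-0.8,-0.8,-0.8,-0.8,-0.8]}' 20
python3 look.py 32 | head -1
python3 - <<'E'
from h import *
a=cv2.imread('pics/s32.png')[280:410,390:520];b=cv2.imread('pics/t32.png')[140:290,120:520]
cv2.imwrite('pics/c32.png',cv2.resize(a,None,fx=5,fy=4.5,interpolation=cv2.INTER_CUBIC))
cv2.imwrite('pics/c32t.png',cv2.resize(b,None,fx=2,fy=2,interpolation=cv2.INTER_CUBIC))
a=cv2.imread('pics/s32.png')[90:200,215:325]
cv2.imwrite('pics/c32b.png',cv2.resize(a,None,fx=5,fy=5,interpolation=cv2.INTER_CUBIC))
E
```

```text
t: 38.17
tcp_pos: [0.4156, -0.1072, 0.2131]
tool_rot: [0.636, 0.31, -0.635, 0.31]
force: [0.5, -0.4, -0.3]
finger_gap: 0.097
38.3167 [ 0.4175 -0.1088  0.2131] [-0.1014 -0.7     0.0967] q6 [-0.5151  0.2967  1.9192 -0.0001  0.9234  0.1491]
```

View pics/s32.png

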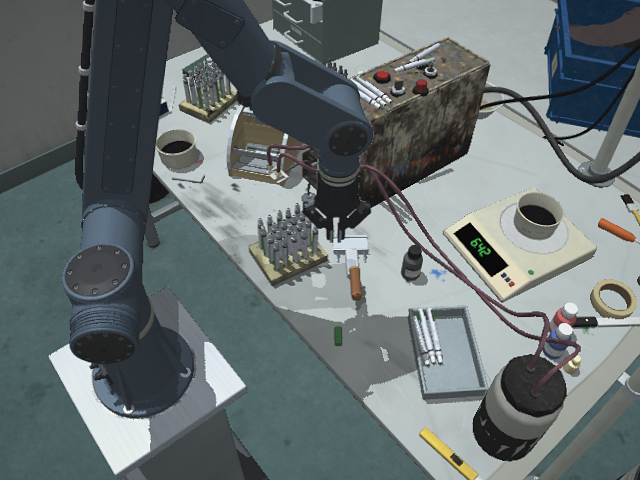

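View pics/c32.png

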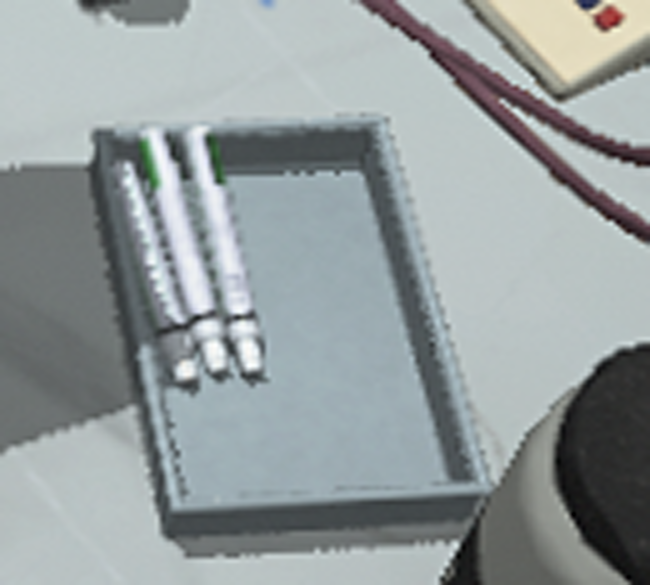

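View pics/c32t.png

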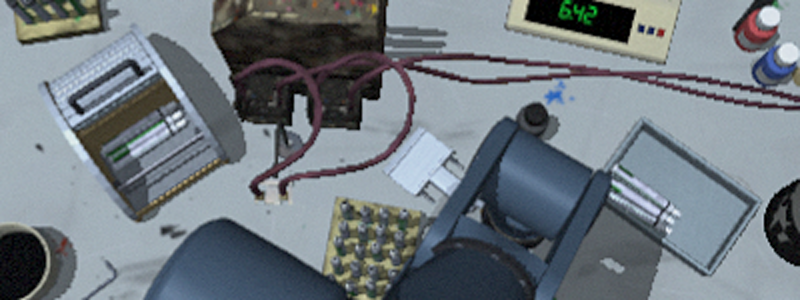

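View pics/c32b.png

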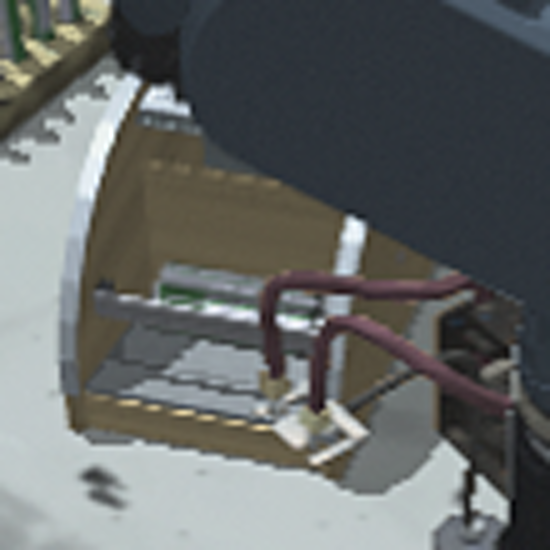

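Run:
```python
from h import *
np.set_printoptions(precision=4,suppress=True)
S=load('s32')
C=np.array([.511,-.361,.012]);ex=np.array([.803,-.596,0]);ey=np.array([.596,.803,0])
c=lambda p:(390+p[0]/5,280+p[1]/4.5)
f=lambda P:np.array([(P-C)@ex,(P-C)@ey,P[2]])
t=plane(S,[c(p) for p in [(97,133),(385,120),(490,488),(165,512)]],.035);print('tray centre',t.mean(0))
for n,b,t in [('1',(125,165),(185,380)),('2',(150,132),(217,372)),('3',(197,128),(252,374))]:
    A=plane(S,[c(t)],.011)[0]; o,d=ray(S,[c(b)]);d=d[0]/np.linalg.norm(d[0])
    w=o-A;bb=w@d;disc=bb**2-(w@w-.118**2)
    B=o+d*(-bb+np.sqrt(max(disc,0)));M=(A+B)/2
    print(n,'tip',f(A),'base',f(B),'mid',f(M),np.linalg.norm(M-C),disc)
T=load('t32')
P=plane(T,[(120+610/2,140+190/2)],.011); print(f(P[0]))
# scoop check
W=load('w32')
```

```text
tray centre [ 0.5104 -0.365   0.035 ]
1 tip [-0.0392 -0.0273  0.011 ] base [-0.0464  0.0905  0.0096] mid [-0.0428  0.0316  0.0103] 0.05327333040392735 0.003825101007609133
2 tip [-0.0253 -0.0238  0.011 ] base [-0.0398  0.0899  0.0388] mid [-0.0325  0.0331  0.0249] 0.0481396087101886 0.0012458512062212268
3 tip [-0.0109 -0.0256  0.011 ] base [-0.021   0.0867  0.0458] mid [-0.0159  0.0306  0.0284] 0.038190630069949286 0.0008730363821942699
[-0.0432  0.0742  0.011 ]
```

View pics/w32.png

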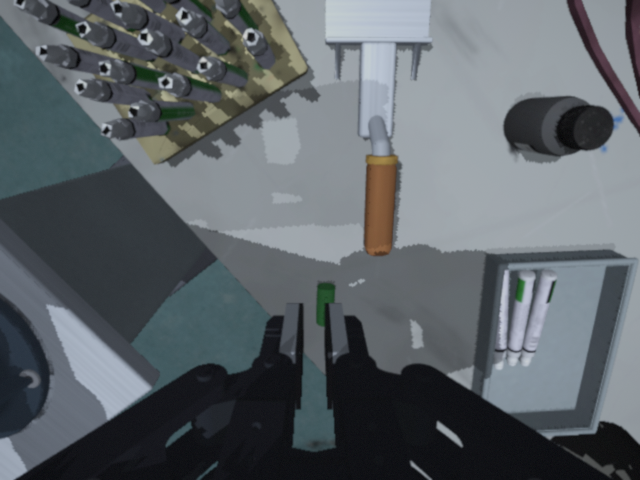

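```bash
python3 -m jog '{"linear":[[-2,0,0],[-3,0,0],[-3,0,0],[-3,0,0],[-3,0,0],[-3,0,0]],"twist":[0,0,0,0,0,0],"claw":[-0.8,-0.8,-0.8,-0.8,-0.8,-0.8]}' 20
python3 - <<'E'
from h import *
np.set_printoptions(precision=4,suppress=True)
W=snap('wrist','w33');S=snap('scene','s33')
a=cv2.imread('pics/s33.png')[225:310,325:395];b=cv2.imread('pics/w33.png')[0:300,300:640]
cv2.imwrite('pics/c33.png',np.hstack([cv2.resize(a,(330,400),interpolation=cv2.INTER_CUBIC),cv2.resize(b,(453,400),interpolation=cv2.INTER_CUBIC)]))
st=manip.sense();print(st['tcp_pos'],st['qd'])
print(np.abs(load('s32')['pixels'][300:400,400:490].astype(int)-np.array(S['pixels'])[300:400,400:490]).mean())
E
```

```text
t: 38.82
tcp_pos: [0.4157, -0.1078, 0.242]
tool_rot: [-0.635, -0.31, 0.636, -0.309]
force: [0.5, 0.5, 0.4]
finger_gap: 0.096
[ 0.4157 -0.1077  0.2421] [ 0.002  -0.005  -0.0009 -0.0012  0.0025 -0.0016]
4.144185185185185
```

View pics/c33.png

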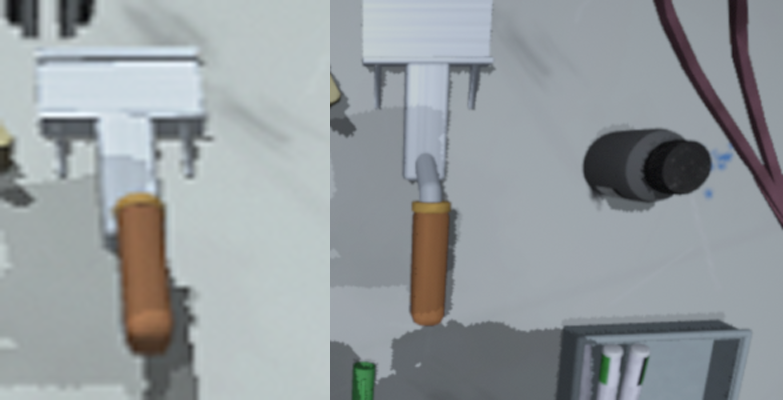

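Run:
```python
from h import *
np.set_printoptions(precision=4,suppress=True)
W=load('w33');S=load('s33')
a=tri(S,(354.3,267.3),W,(375,155));b=tri(S,(356.6,298),W,(373.8,240));print(a,b)
s=lambda p:(325+p[0]*70/330,225+p[1]*85/400); w=lambda p:(300+(p[0]-330)*340/453,p[1]*.75)
print('stop ends',tri(S,s((38,116)),W,w((364,63))),tri(S,s((198,118)),W,w((491,64))))
```

```text
(array([ 0.4861, -0.1007,  0.0574]), np.float64(0.0030917724831710943)) (array([ 0.4412, -0.162 ,  0.0482]), np.float64(0.0002987681702544641))
stop ends (array([ 0.507 , -0.0068,  0.0145]), np.float64(0.00019422815212678075)) (array([ 0.5714, -0.0571,  0.0122]), np.float64(0.0014567226788290608))
```

```bash
python3 -c "
from station import manip
print(manip.sign_off())"
```

```text
the job is handed in; nothing more can be done
None
```

The job is handed in at about 39 s of the 72 s. As far as the pictures show it was done in full, but `sign_off()` gives no verdict.

**What I did**
- **Cover:** I gripped the pull and rolled the cover up to about 1.51 rad. It stayed open in the later pictures.
- **Scooping:** The scoop was pushed in along the sloping floor to the back wall, levered level over the sill and lifted with a heaped load. I then drew it out level, with the strike bar about 18 mm above its underside. Exactly three barrels stayed on in one layer.
- **Emptying:** The moves cannot tilt the tool, so I threw the barrels off sideways into the tray with a sharp stop and reversal instead of tipping them. The scoop went back at its original spot.

**Last checks**
- **Tray:** All three barrels are inside. Their middles are about 53, 48 and 38 mm from the tray's point, against a limit of 63 mm. Two had landed leaning on the far rim, so I nudged them in with the fingertips. They may still rest against the inside of the far wall instead of lying flat.
- **Bin:** Four barrels should be in the store, but I could see only two. The other two should be under them: the scoop is empty and no other barrel is in sight.
- **Scoop:** It stands on the table and looks level. My triangulated handle height differed by 9 mm from end to end, which I put down to picking slightly different points at the two ends.
- **Bystanders:** The block and ink bottle look where they were, and the gripper is clear of everything.

**Did not go as intended:** the scoop turned in the grip twice, about 26° nose-down on the first lift and about 13° nose-up on the way to the tray. The second may have come from brushing a hose. No barrels were lost either time.

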